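Tighten the bread bin's ring pull with the sharpening steel

TASK

The brass ring pull on the sloping lid of the bread bin has worked loose. Pick up the sharpening steel from the chopping board, slide its shaft through the ring and use it as a lever to turn the ring clockwise until it is screwed fully home, with the ring facing squarely down the slope to the front. Then draw the steel out, lay it flat on the chopping board again and leave the lid closed and the things standing around undisturbed.

Things in the scene. Friction and masses are not known exactly. Their poses are not given: they have to be found in the camera images.
- bread_bin: Wooden bread bin, fixed, its front turned half to the robot and half to its right, 230 mm deep, 220 wide, 207 high; origin at the centre of its underside, x towards its back, z up. Front 85 mm high; from there the lid (232 wide, 12 mm thick) slopes up 33 degrees to its hinge line at x = 55, z = 195 mm, so the normal of the lid's face is (-0.545, 0, 0.839) in this frame. Behind the hinges is a flat strip of top.
- bin_lid (a joint): The bin's lid, rad: 0 closed, grows as its front edge is lifted. Only its weight (0.7 kg) keeps it shut, so pulling at the ring with about 5 N away from the lid lifts it; pushed against the box it is firm.
- ring_pull (a joint): Turn of the brass ring pull about its screw, rad: negative while loose, grows as it is turned clockwise (looking down on the lid's face), 0 when screwed home, where it stops firmly. Steady friction of about 0.22 N m; it stays where it is left. One radian brings it 0.6 mm nearer the lid. It starts 0.5 to 1 rad from home.
- ring_hole (a point): Centre of the brass ring's hole, 30 mm above the lid's face, 65 mm up the slope, mid-width. z points out of the lid along the screw; x runs along the hole: straight up the slope at joint 0, turned anticlockwise by the joint's angle while loose, so that the lower mouth looks down and to the right, seen from the bin's front. Hole 20 mm wide, 12 mm deep; ring 30 mm outside; neck 11, collar 25 mm across.
- steel: Sharpening steel, about 0.16 kg: black handle of 24 x 24 mm section with rounded edges, x = -100 to -8 mm; steel guard, 34 mm wide and 24 high, x = -10 to 0; straight round shaft 13 mm thick, to x = 90 (the last 8 mm taper). Origin on the underside, at the front of the guard; x along the steel to its tip; the axis is 12 mm above the origin. It lies on the board, tip to the left and towards the robot.
- steel_handle (a point): Middle of the steel's handle, on its axis, 54 mm behind the front of the guard; axes as the steel's.
- steel_tip (a point): Tip of the steel's shaft, on its axis; axes as the steel's. The shaft has 3.5 mm of play all round in the ring's hole and turns some 25 to 30 degrees in it before it carries the ring along; so it must be swung about that much further than the ring is to turn, and swung back as much to come free.
- board: Oak chopping board lying flat, fixed, on the worktop at the robot's right: 235 mm front to back, 385 mm side to side, 18 mm thick. Origin at the middle of its front edge, at half its thickness; its z axis points away from the robot along the worktop, y to the left, x down. Wall cabinets hang 0.46 m above the worktop from 0.63 m ahead of the robot's axis.
- mug: White spotted mug, 93 mm high, at the robot's right; leave it.
- salt: White grinder, 149 mm high, 55 mm wide, at the robot's right; leave it.
- pepper: Grinder with white top and dark lower part, 149 mm high, 55 mm wide, near the white one; leave it.
- timer: White and green egg timer, 40 mm high, 62 mm wide, behind the chopping board; leave it.

How it is judged:
By the outcome, as a careful person would: the job done as asked, in the order asked, and still so for the second after the job is handed in, with the robot touching nothing.
It also fails if it takes over 51 s, if anything falls off the work surface, if the arm or the gripper's body presses on something with over 40 N, if the wrist force passes 120 N, or if a joint passes its speed limit or range.

ROBOT

A 6-joint arm with a two-finger parallel gripper is mounted at the origin on a cart in front of the work surface, level with it; the furniture and walls round the work are solid. World frame = base frame: x ahead of the robot, y to its left, z up, the work surface at z = 0. Lengths are in mm, angles in rad, forces in N, time in s.
With the tool pointing down it reaches from about 350 to 875 mm from the base axis. Payload 4.2 kg.
Tool frame: the origin (TCP) lies midway between the tips of the shut fingers; the grasp point (between the pads) lies 19 mm behind it; z points along the fingers, y is the direction in which the jaws open and shut (so a half turn about z gives the same grasp; the last joint's range is limited). The gripper opens to 85 mm and grips with 20 to 120 N. Pads are 22 mm wide; open, the fingers measure 114 mm over their backs; the gripper's body (76 mm by 85 mm) begins 54 mm behind the grasp point. The pads swing forward as they close: fully open they stand 13 mm farther back than shut.
Start: joints at [-1.031, 0.385, 0.008, 0, -1.194, -0.259], TCP at [173.219, -600.495, 231.312] pointing down, gripper open.
Joint ranges: [-3.14, 3.14], [-1.21, 2.06], [-1.07, 1.41], [-3.16, 2.05], [-2.99, -0.16], [-3.1, 3.1]. Speed limits (rad/s): [2.79, 2.79, 3.14, 3.14, 3.14, 3.14].

INTERFACE

Orientations are given as a unit quaternion [x, y, z, w].
In Python, from bench import arm gives the robot as it stands.
- The arm moves only by the tool send_rows, never from a script. Its arguments are lists of equal length, an entry for each row: "translation": the shift along the tool's x, y, z in mm, a list of three; "dr": the turn, a rotation vector about the tool's x, y, z in degrees, a list of three; "grip": the finger opening in mm, from 0 to 85.4. In form: {"translation": [[dx, dy, dz], ...], "dr": [[ax, ay, az], ...], "grip": [grip, ...]}. A call has exactly 5 rows; each row shifts and turns the commanded pose from where the row before left it, along the tool's axes as they then stand; what a row does not reach is not made up. A row lasts 1/8 s, in which the tool goes at most 62.5 mm and 10.7 degrees, less where a joint would pass 70% of its speed; a pose out of reach is approached as far as the arm can. A call with a gripper value outside its range is refused whole. The fingers move at their own pace and stop on an object; the grip force is fixed at half the most. Time passes only in rows, so rows that do not move let the fingers close, or fill a call up. It gives the time, the measured TCP pose, the force and the opening at its end, in the units of the state.
- arm.read_state(): the state, without advancing time (a new reading comes with each control period).
- arm.get_image(name): name is "side" or "top"; returns the picture (400x640x3 uint8, red, green, blue); there is no depth.
- arm.camera_info(name): a dict with "fx", "fy", "cx", "cy" (pixels), "cam_to_world" (4x4, takes a point from camera to world coordinates). Camera axes: x right, y down, z forward; pixel columns grow to the right and rows downward; lengths in mm; the calibration is good to about 2 mm. A picture is of the moment at which its call begins. camera_info takes no time and is no camera call.
- arm.job_done(): hands the job in, once; it reports no verdict.
Trained networks look in the newest picture that a camera, given by its name, has taken for a name from the list of things; names that differ only in an ending like _2 or _b are one class to them, and where a whole thing is asked for, a point or a joint stands for the part that bears it (a point fixed in the world has none). Each returns a list of dicts, best first, with "confidence" (0 to 1); they miss things now and then, are a little off and sometimes report something else, mostly with a low value. They report only what shows in the picture. A call takes as long as a camera call.
- arm.search_frame(thing, camera): "xyz" ([x, y, z] in mm, in world coordinates, good to about 4 mm: the middle of the surface that is visible of it).
- arm.place_of(thing, camera): "xyz" ([x, y, z] in mm, in world coordinates, good to about 4 mm: a listed point, or the origin of a listed thing).
The state is a dict: "clock": time; "joints": joint angles; "joint_vel": joint speeds; "joint_efforts": joint torques, N m; "position": TCP position; "ee_rot": TCP orientation; "contact_force": force on the tool from outside, world axes, zero at the start; "wrist_torque": the same for the moment, N m; "gripper_width": finger opening in mm.
Only numpy, scipy, OpenCV 4.12 (cv2) and the standard library are available. Lean on these libraries where they do the work, as an engineer would, in place of code of your own. Each camera call takes 0.05 s, during which the arm holds its last target.

## Working session

There is one attempt and no reset: what is moved stays moved. The work goes in short steps, Python scripts to look and compute and a tool call to move; the robot and the scene stay as the last step left them, time stands still between calls to the robot, and variables do not carry over. Pictures are saved under pics/ and viewed, and the job is handed in when it is done.

Besides the shell and the picture viewer there is one more tool, called after "Call:" by a JSON object that holds its "api" and its "payload", one argument or row to a line. send_rows: Moves the arm, as the interface text tells. Its arguments: {"type":"object","properties":{"translation":{"type":"array"},"dr":{"type":"array"},"grip":{"type":"array"}},"required":["translation","dr","grip"]}

```bash
ls; mkdir -p pics; cat > h.py <<'E'
import numpy as np, cv2
from bench import arm
from scipy.spatial.transform import Rotation as R
def save(name,f):
    im=arm.get_image(name); cv2.imwrite(f,cv2.cvtColor(im,cv2.COLOR_RGB2BGR)); return im
def proj(cam,p):
    c=arm.camera_info(cam); T=np.linalg.inv(np.array(c["cam_to_world"])); q=T[:3,:3]@np.array(p)+T[:3,3]
    return np.array([c["fx"]*q[0]/q[2]+c["cx"],c["fy"]*q[1]/q[2]+c["cy"]])
def ray(cam,uv):
    c=arm.camera_info(cam); T=np.array(c["cam_to_world"]); d=T[:3,:3]@np.array([(uv[0]-c["cx"])/c["fx"],(uv[1]-c["cy"])/c["fy"],1]); return T[:3,3],d/np.linalg.norm(d)
def tri(u1,u2,c1="side",c2="top"):
    a,d=ray(c1,u1); b,e=ray(c2,u2)
    s=np.linalg.lstsq(np.c_[d,-e],b-a,rcond=None)[0]; p,q=a+s[0]*d,b+s[1]*e
    return (p+q)/2,np.linalg.norm(p-q)
E
python3 - <<'E'
from h import *
np.set_printoptions(suppress=True,precision=3)
for c in("side","top"):
    save(c,f"pics/{c}0.png"); i=arm.camera_info(c); print(c,i["fx"],i["cx"],i["cy"],np.array(i["cam_to_world"]))
for t in["bread_bin","ring_hole","steel","steel_handle","steel_tip","board"]:
    for c in("side","top"):
        print(t,c,[(np.round(d["xyz"]),round(d["confidence"],2)) for d in arm.place_of(t,c)])
print(arm.read_state())
E
```

```text
pics
side 374.6411282602529 315.45817702919254 202.02578058072845 [[    0.998     0.034    -0.062   624.891]
 [    0.069    -0.623     0.779 -1005.601]
 [   -0.012    -0.782    -0.624   846.189]
 [    0.        0.        0.        1.   ]]
top 461.18098254089773 316.23767330807595 209.44210687595668 [[  -0.041   -0.959    0.282  153.403]
 [  -0.999    0.041   -0.004 -118.725]
 [  -0.008   -0.282   -0.96  1425.834]
 [   0.       0.       0.       1.   ]]
bread_bin side [(array([515., 184.,  -2.]), 0.9)]
bread_bin top [(array([516., 186.,   3.]), 0.73)]
ring_hole side [(array([478., 108., 154.]), 0.65), (array([ 524., -230.,   32.]), 0.39)]
ring_hole top [(array([ 597., -480.,   -2.]), 0.75), (array([480., 110., 156.]), 0.52)]
steel side [(array([ 477., -190.,   16.]), 0.82)]
steel top [(array([ 480., -194.,   16.]), 0.66), (array([480., 108., 159.]), 0.19)]
steel_handle side [(array([ 524., -224.,   31.]), 0.8)]
steel_handle top [(array([ 522., -230.,   25.]), 0.82), (array([ 404., -236.,    7.]), 0.58)]
steel_tip side [(array([ 401., -139.,   35.]), 0.71)]
steel_tip top [(array([ 402., -143.,   31.]), 0.84)]
board side [(array([ 399., -246.,   11.]), 0.79)]
board top [(array([ 403., -236.,    6.]), 0.73)]
{'clock': 0.7, 'joints': array([-1.031,  0.385,  0.008, -0.   , -1.194, -0.259]), 'joint_vel': array([-0.   ,  0.   , -0.   , -0.002, -0.   , -0.001]), 'joint_efforts': array([  0.   , -39.195,  18.858,   4.19 ,  -0.   ,   0.   ]), 'position': array([ 173.241, -600.489,  231.314]), 'ee_rot': array([-0.14,  0.99, -0.  ,  0.  ]), 'contact_force': array([0.375, 0.059, 0.384]), 'wrist_torque': array([ 0.004, -0.034, -0.045]), 'gripper_width': 85.36362857102397}
```

View pics/side0.png

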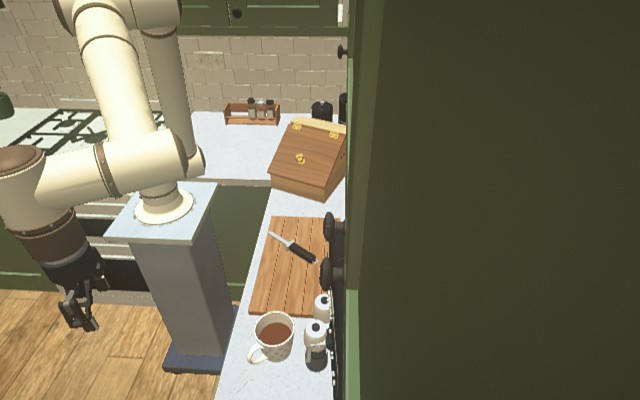

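View pics/top0.png

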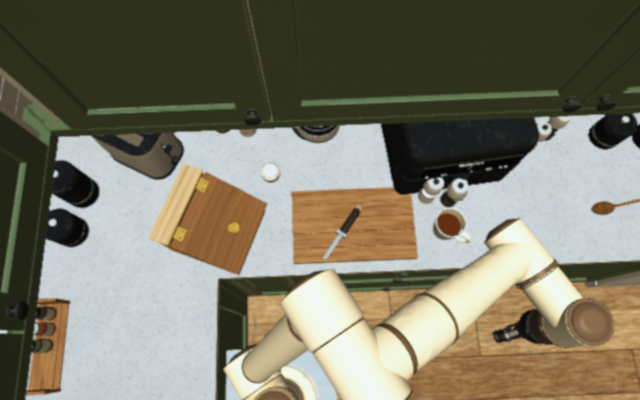

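```bash
python3 - <<'E'
import cv2
a=cv2.imread("pics/side0.png");b=cv2.imread("pics/top0.png")
f=lambda i,x,y,w,h,s:cv2.resize(i[y:y+h,x:x+w],None,fx=s,fy=s,interpolation=cv2.INTER_CUBIC)
cv2.imwrite("pics/c1.png",cv2.hconcat([f(a,265,110,90,90,4),f(b,145,155,130,120,3)[:360]]))
cv2.imwrite("pics/c2.png",cv2.hconcat([f(a,255,215,80,60,5),f(b,310,195,70,60*1,5)]))
cv2.imwrite("pics/c3.png",cv2.hconcat([f(a,285,145,30,30,12),f(b,219,213,30,30,12)]))
E
```

```text
(no output)
```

View pics/c1.png

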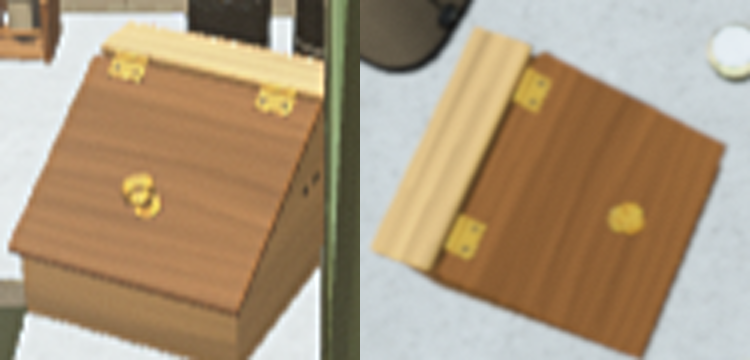

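View pics/c2.png

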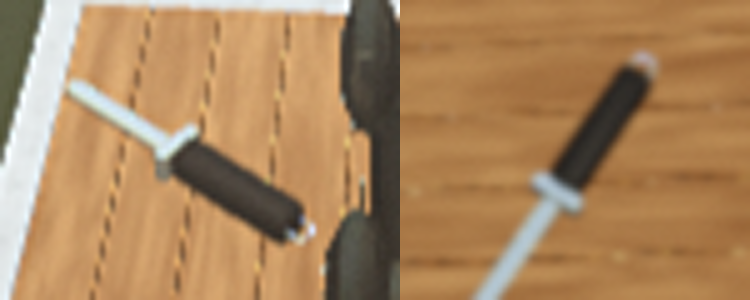

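View pics/c3.png

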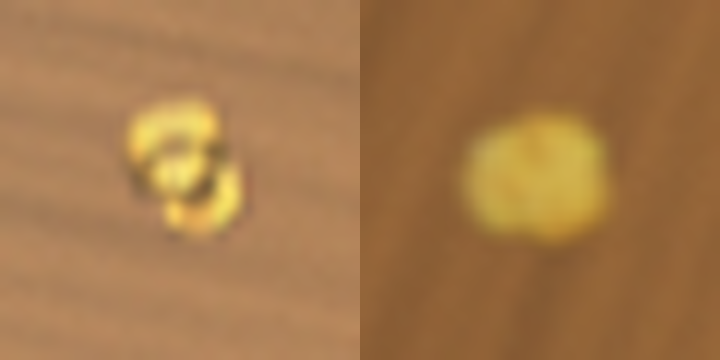

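```bash
cat > fit.py <<'E'
from h import *
from scipy.optimize import least_squares
np.set_printoptions(suppress=True,precision=2)
FR,FL,BL,BR=(1,-1),(1,1),(0,1),(0,-1)
obs=[("side",(1,-116),(325,188)),("side",(1,116),(267.5,172)),("side",(0,116),(289.2,124.2)),
("top",(1,-116),(266.7,204)),("top",(1,116),(239.3,274)),("top",(0,116),(168.3,244.3)),("top",(0,-116),(206.7,172.3))]
n=np.array([-.545,0,.839]); up=np.array([.839,0,.545])
def w(p,b):
    c,s=np.cos(p[2]),np.sin(p[2]); return np.array([p[0]+c*b[0]-s*b[1],p[1]+s*b[0]+c*b[1],b[2]])
def res(p):
    r=[]
    for cam,(f,y),uv in obs:
        b=np.array([-115,0,85])+12*n+up*(p[3] if f else p[4])+np.array([0,y,0])
        r+=list(proj(cam,w(p,b))-uv)
    return np.array(r)
if __name__=="__main__":
    s=least_squares(res,[515,185,np.radians(64.7),0,200],loss="soft_l1")
    print(s.x,np.degrees(s.x[2]));print(res(s.x).reshape(-1,2))
    rh=np.array([-115,0,85])+65*up+42*n
    print("ring",w(s.x,rh),[proj(c,w(s.x,rh)) for c in("side","top")], "foot",[proj(c,w(s.x,rh-30*n)) for c in("side","top")])
    for c,u in (("handle",((293+255)/1,0)),): pass
    # steel: side crop scale5 offset 255,215 ; top crop scale5 offset 310,195 (x-400)
    S=lambda u,v:(255+u/5,215+v/5); T=lambda u,v:(310+(u-400)/5,195+v/5)
    print("guard",tri(S(177,148),T(558,192)),"end",tri(S(304,230),T(644,64)))
    print("tip top 326,258 side", tri(S(68,86),(325.5,257)))
E
python3 fit.py
```

```text
[524.34 202.95   1.17 -26.73 181.79] 66.90997046621816
[[-0.69  0.82]
 [-0.31  0.1 ]
 [ 0.39 -0.36]
 [ 0.24 -0.81]
 [-2.67  0.17]
 [ 2.31  1.13]
 [-0.67 -1.41]]
ring [491.65 126.27 155.66] [array([302.35, 153.83]), array([228.8, 224.7])] foot [array([304.76, 157.72]), array([225.29, 224.94])]
guard (array([ 482.17, -200.15,   31.39]), np.float64(0.7474754344898051)) end (array([ 563.82, -259.29,   27.74]), np.float64(1.1201638835576029))
tip top 326,258 side (array([ 408.19, -147.67,   31.11]), np.float64(3.829346231398239))
```

```bash
cat > ov.py <<'E'
from fit import *
import sys
def wire(p,th,ov=0):
    L=[]; 
    base=np.array([-115,0,85])
    def P(s,y,h): return w(p,base+up*s+n*h+np.array([0,y,0]))
    for h in (0,12): 
        a=[P(-ov,-116,h),P(-ov,116,h),P(202.5,116,h),P(202.5,-116,h),P(-ov,-116,h)]; L.append(a)
    for z in(0,): L.append([w(p,np.array(q)) for q in [(-115,-110,0),(-115,110,0),(-115,110,85),(-115,-110,85),(-115,-110,0),(115,-110,0)]])
    L.append([w(p,np.array(q)) for q in [(55,-110,207),(115,-110,207),(115,110,207),(55,110,207),(55,-110,207)]])
    t=np.linspace(0,2*np.pi,40)
    def Q(a,b,h): return w(p,base+up*(65+a)+n*(12+h)+np.array([0,b,0]))
    R=[[Q(12.5*np.cos(x),12.5*np.sin(x),0) for x in t],[Q(12.5*np.cos(x),12.5*np.sin(x),4) for x in t]]
    # ring axis: up slope turned anticlockwise about n by -th. bin y: left? n x up = y
    c,s=np.cos(-th),np.sin(-th)
    for r in(15,10):
      for dd in(-6,6):
        R.append([Q(dd*c-r*np.cos(x)*s, dd*s+r*np.cos(x)*c, 30+r*np.sin(x)) for x in t])
    return L,R
def draw(fn,cam,p,th,x,y,ww,hh,s,out,rings=True,lid=True):
    im=cv2.imread(fn)[y:y+hh,x:x+ww]; im=cv2.resize(im,None,fx=s,fy=s,interpolation=cv2.INTER_CUBIC)
    L,R=wire(p,th)
    for q,col in ([(l,(255,0,0)) for l in L] if lid else [])+([(r,(0,0,255)) for r in R] if rings else []):
        pts=np.array([(proj(cam,v)-[x,y]+.5)*s for v in q]).astype(np.int32)
        cv2.polylines(im,[pts],False,col,1)
    return im
E
python3 - <<'E'
from ov import *
p=[515.5,185,np.radians(64.7)]
for y in(64.7,66.9): 
  pass
print(proj("side",(479,109,155)),proj("top",(480,110,156)))
a=draw("pics/side0.png","side",p,-.75,262,110,90,100,4,0); b=draw("pics/top0.png","top",p,-.75,145,155,130,133,3,0)
cv2.imwrite("pics/o1.png",cv2.hconcat([a,b[:400].copy() if b.shape[0]>=400 else cv2.copyMakeBorder(b,0,400-b.shape[0],0,0,0)]))
E
```

```text
[298.27 156.48] [234.46 228.4 ]
```

View pics/o1.png

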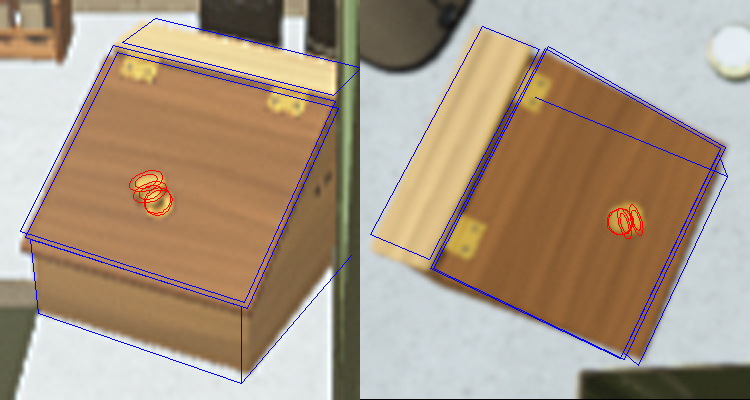

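```bash
cat > fit2.py <<'E'
from ov import *
S=lambda u,v:np.array((265+u/4,110+v/4))-.375; T=lambda u,v:np.array((145+(u-360)/3,155+v/3))-.33
ob=[("side","l",-116,S(240,312)),("side","l",116,S(11,249)),
("top","l",-116,T(725,147)),("top","l",116,T(643,357)),
("top",(115,-110,207),0,T(472,28)),("top",(115,110,207),0,T(373,251)),
("side",(115,110,207),0,S(122,24)),("side",(-115,-110,0),0,S(235,365)),("side",(-115,110,0),0,S(30,305))]
def res2(q):
    r=[]
    for cam,b,y,uv in ob:
        if b=="l": b=np.array([-115,y,85])+up*q[3]+n*12
        r+=list(proj(cam,w(q,np.array(b)))-uv)
    r+=[ (q[0]-515.5)/6,(q[1]-185)/6]
    return np.array(r)
E
python3 - <<'E'
from fit2 import *
s=least_squares(res2,[515,185,1.13,0],loss="soft_l1"); print(s.x,np.degrees(s.x[2])); print(res2(s.x)[:-2].reshape(-1,2))
p=s.x
for k in(0,s.x[3]):
  rh=w(p,np.array([-115,0,85])+(65+k)*up+42*n); print("ring",rh,proj("side",rh),proj("top",rh))
a=draw("pics/side0.png","side",p,-.75,262,110,90,100,4,0); b=draw("pics/top0.png","top",p,-.75,145,155,130,133,3,0)
cv2.imwrite("pics/o2.png",cv2.hconcat([a,cv2.copyMakeBorder(b,0,400-b.shape[0],0,0,0)]))
E
```

```text
[513.57 186.27   1.2   -9.69] 68.88323760258797
[[-0.18 -0.73]
 [-1.53 -0.55]
 [ 0.76 -1.55]
 [ 0.13  0.77]
 [-0.84  1.49]
 [-0.19 -1.19]
 [ 1.86 -1.36]
 [ 1.12  3.58]
 [-0.68  3.57]]
ring [483.54 108.51 155.66] [299.54 156.43] [235.01 227.2 ]
ring [480.61 100.93 150.38] [298.54 158.86] [237.99 228.54]
```

View pics/o2.png

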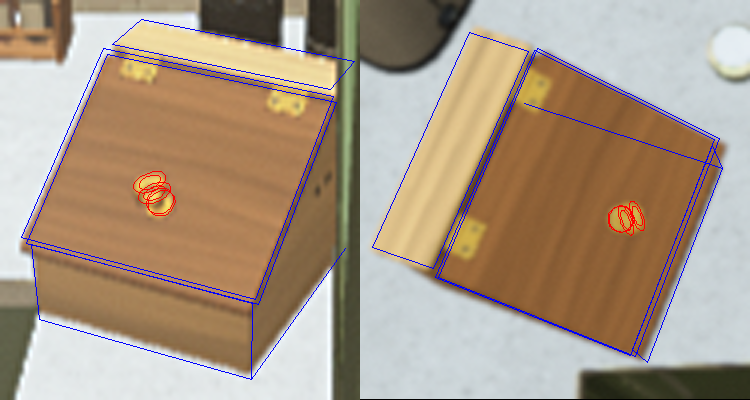

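```bash
python3 - <<'E'
from fit2 import *
p=[513.5,186.5,np.radians(68)]
row=[]
for th in(-.5,-.75,-1.0):
  row.append(cv2.vconcat([draw("pics/side0.png","side",p,th,289,148,22,22,11,0,lid=False),draw("pics/top0.png","top",p,th,222,216,22,22,11,0,lid=False)]))
cv2.imwrite("pics/o3.png",cv2.hconcat(row))
E
```

```text
Traceback (most recent call last):
  File "ov.py", line 24, in draw
    pts=np.array([(proj(cam,v)-[x,y]+.5)*s for v in q]).astype(np.int32)
                   ~~~~^^^^^^^
  File "h.py", line 7, in proj
    c=arm.camera_info(cam); T=np.linalg.inv(np.array(c["cam_to_world"])); q=T[:3,:3]@np.array(p)+T[:3,3]
ValueError: time passes only in moves, steps and waits
```

```bash
cat > h.py <<'E'
import numpy as np, cv2, pickle, os
from bench import arm
from scipy.spatial.transform import Rotation as R
if not os.path.exists("cam.pkl"):
    pickle.dump({c:dict(arm.camera_info(c)) for c in("side","top")},open("cam.pkl","wb"))
CAM=pickle.load(open("cam.pkl","rb"))
def save(name,f):
    im=arm.get_image(name); cv2.imwrite(f,cv2.cvtColor(im,cv2.COLOR_RGB2BGR)); return im
def proj(cam,p):
    c=CAM[cam]; T=np.linalg.inv(np.array(c["cam_to_world"])); q=T[:3,:3]@np.array(p)+T[:3,3]
    return np.array([c["fx"]*q[0]/q[2]+c["cx"],c["fy"]*q[1]/q[2]+c["cy"]])
def ray(cam,uv):
    c=CAM[cam]; T=np.array(c["cam_to_world"]); d=T[:3,:3]@np.array([(uv[0]-c["cx"])/c["fx"],(uv[1]-c["cy"])/c["fy"],1]); return T[:3,3],d/np.linalg.norm(d)
def tri(u1,u2,c1="side",c2="top"):
    a,d=ray(c1,u1); b,e=ray(c2,u2)
    s=np.linalg.lstsq(np.c_[d,-e],b-a,rcond=None)[0]; p,q=a+s[0]*d,b+s[1]*e
    return (p+q)/2,np.linalg.norm(p-q)
E
python3 - <<'E'
from fit2 import *
p=[513.5,186.5,np.radians(68)]
row=[]
for th in(-.5,-.75,-1.0):
  row.append(cv2.vconcat([draw("pics/side0.png","side",p,th,289,148,22,22,11,0,lid=False),draw("pics/top0.png","top",p,th,222,216,22,22,11,0,lid=False)]))
cv2.imwrite("pics/o3.png",cv2.hconcat(row))
E
```

```text
(no output)
```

View pics/o3.png

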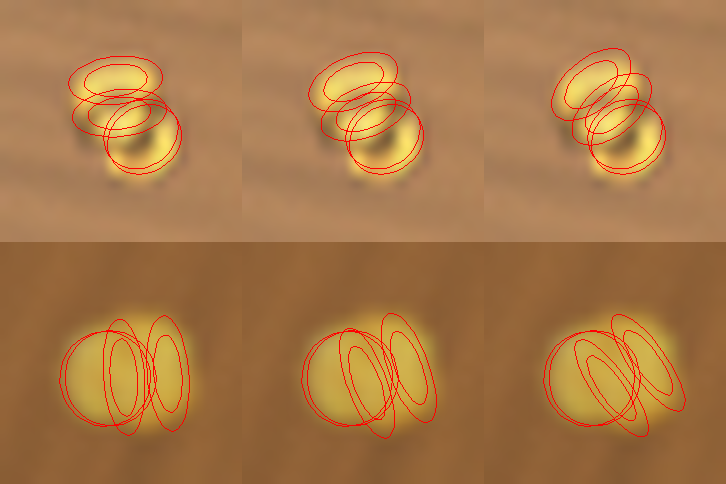

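```bash
cat >> h.py <<'E'
from scipy.spatial.transform import Slerp
import json
def plan(pt,Rt,N,step=(.5,.5),pose=None,quiet=False):
    """rows from present pose to target (pt world mm, Rt Rotation), straight/slerp, rounded"""
    if pose is None:
        s=arm.read_state(); p=np.array(s["position"]);q=R.from_quat(s["ee_rot"])
    else: p,q=pose
    p0=p.copy(); sl=Slerp([0,1],R.concatenate([q,Rt])); tr=[];dr=[]
    rv=lambda x,k:(np.round(np.array(x)/k)*k).round(2)
    for i in range(1,N+1):
        f=i/N; t=rv(q.inv().apply(p0+(pt-p0)*f-p),step[0]); d=rv((q.inv()*sl(f)).as_rotvec(degrees=True),step[1])
        p=p+q.apply(t); q=q*R.from_rotvec(d,degrees=True); tr.append((t+0.).tolist()); dr.append((d+0.).tolist())
    if not quiet:
        for k in range(0,N,5): print(json.dumps({"translation":tr[k:k+5],"dr":dr[k:k+5]}))
        print("end",p.round(1),"miss",(pt-p).round(1),"ang",np.degrees((q.inv()*Rt).magnitude()).round(2))
    return p,q
def frame(x,z):
    """Rotation with tool z along z, tool x near x"""
    z=np.array(z,float)/np.linalg.norm(z); x=np.array(x,float); x=x-z*(x@z); x/=np.linalg.norm(x)
    return R.from_matrix(np.c_[x,np.cross(z,x),z])
def hd(a): return np.array([np.cos(np.radians(a)),np.sin(np.radians(a)),0])
def st():
    s=arm.read_state(); np.set_printoptions(suppress=True,precision=2)
    print(round(s["clock"],2),"p",s["position"],"q",np.round(s["ee_rot"],4),"j",s["joints"],"F",s["contact_force"],"M",s["wrist_torque"],"w",round(s["gripper_width"],1))
E
python3 - <<'E'
from h import *
st()
a=plan(np.array([523,-227.5,110]),frame(hd(-35.5),[0,0,-1]),15)
E
```

```text
0.7 p [ 173.24 -600.49  231.31] q [-0.14  0.99 -0.    0.  ] j [-1.03  0.38  0.01 -0.   -1.19 -0.26] F [0.37 0.06 0.38] M [ 0.   -0.03 -0.05] w 85.4
{"translation": [[-29.5, 17.5, 8.0], [-31.5, 13.0, 8.0], [-33.0, 8.0, 8.5], [-34.0, 3.0, 8.0], [-34.0, -2.0, 8.0]], "dr": [[0.0, 0.0, -8.5], [0.0, 0.0, -8.5], [0.0, 0.0, -8.5], [0.0, 0.0, -8.5], [0.0, 0.0, -9.0]]}
{"translation": [[-33.5, -7.0, 8.0], [-31.5, -12.0, 8.0], [-30.0, -16.5, 8.0], [-27.0, -21.0, 8.5], [-23.5, -24.5, 8.0]], "dr": [[0.0, 0.0, -8.5], [0.0, 0.0, -8.5], [0.0, 0.0, -8.5], [0.0, 0.0, -8.5], [0.0, 0.0, -8.5]]}
{"translation": [[-19.5, -28.0, 8.0], [-15.5, -30.5, 8.0], [-10.5, -32.5, 8.0], [-5.5, -33.5, 8.0], [-0.5, -34.0, 8.5]], "dr": [[0.0, 0.0, -8.5], [0.0, 0.0, -8.5], [0.0, 0.0, -9.0], [0.0, 0.0, -8.5], [0.0, 0.0, -8.5]]}
end [ 523.  -227.5  109.8] miss [0.  0.  0.2] ang 0.09
```

Call:
{"api": "send_rows", "payload": {
  "translation": [
    [-29.5,17.5,8.0],
    [-31.5,13.0,8.0],
    [-33.0,8.0,8.5],
    [-34.0,3.0,8.0],
    [-34.0,-2.0,8.0]
  ],
  "dr": [
    [0,0,-8.5],
    [0,0,-8.5],
    [0,0,-8.5],
    [0,0,-8.5],
    [0,0,-9]
  ],
  "grip": [85,85,85,85,85]
}}

```text
clock: 1.32
position: [290.7, -475.5, 190.8]
ee_rot: [-0.495, 0.869, -0.0, 0.0]
contact_force: [0.7, 0.3, 0.7]
gripper_width: 85.0
```

Call:
{"api": "send_rows", "payload": {
  "translation": [
    [-33.5,-7.0,8.0],
    [-31.5,-12.0,8.0],
    [-30.0,-16.5,8.0],
    [-27.0,-21.0,8.5],
    [-23.5,-24.5,8.0]
  ],
  "dr": [
    [0,0,-8.5],
    [0,0,-8.5],
    [0,0,-8.5],
    [0,0,-8.5],
    [0,0,-8.5]
  ],
  "grip": [85,85,85,85,85]
}}

```text
clock: 1.95
position: [407.0, -350.9, 150.3]
ee_rot: [0.776, -0.63, 0.0, -0.0]
contact_force: [0.3, -0.0, 0.1]
gripper_width: 85.1
```

Call:
{"api": "send_rows", "payload": {
  "translation": [
    [-19.5,-28.0,8.0],
    [-15.5,-30.5,8.0],
    [-10.5,-32.5,8.0],
    [-5.5,-33.5,8.0],
    [-0.5,-34.0,8.5]
  ],
  "dr": [
    [0,0,-8.5],
    [0,0,-8.5],
    [0,0,-9],
    [0,0,-8.5],
    [0,0,-8.5]
  ],
  "grip": [85,85,85,85,85]
}}

```text
clock: 2.58
position: [523.9, -226.7, 109.8]
ee_rot: [0.953, -0.302, 0.0, 0.0]
contact_force: [-1.0, -0.3, 0.5]
gripper_width: 85.2
```

```bash
python3 - <<'E'
from h import *
st()
save("side","pics/s1.png");save("top","pics/t1.png")
a=plan(np.array([523,-227.5,21.5]),frame(hd(-35.5),[0,0,-1]),10)
a=cv2.imread("pics/s1.png");b=cv2.imread("pics/t1.png")
f=lambda i,x,y,w,h,s:cv2.resize(i[y:y+h,x:x+w],None,fx=s,fy=s,interpolation=cv2.INTER_CUBIC)
cv2.imwrite("pics/c4.png",cv2.hconcat([f(a,240,180,100,100,4),f(b,290,170,100,100,4)]))
E
```

```text
2.58 p [ 523.91 -226.7   109.8 ] q [ 0.95 -0.3   0.    0.  ] j [-0.12  0.41 -0.29  0.   -0.87  1.08] F [-1.01 -0.29  0.54] M [-0.06 -0.01 -0.03] w 85.2
{"translation": [[0.0, 0.5, 8.5], [0.0, 0.0, 9.0], [0.0, 0.5, 8.5], [0.0, 0.0, 9.0], [0.0, 0.5, 8.5]], "dr": [[0.0, 0.0, 0.0], [0.0, 0.0, 0.0], [0.0, 0.0, 0.0], [0.0, 0.0, 0.0], [0.0, 0.0, 0.0]]}
{"translation": [[0.0, 0.0, 9.0], [0.0, 0.5, 8.5], [0.0, 0.0, 9.0], [0.0, 0.5, 8.5], [0.0, 0.0, 9.0]], "dr": [[0.0, 0.0, 0.0], [0.0, 0.0, 0.5], [0.0, 0.0, 0.0], [0.0, 0.0, 0.0], [0.0, 0.0, 0.0]]}
end [ 523.2 -227.6   21.5] miss [-0.2  0.1  0. ] ang 0.14
```

View pics/c4.png

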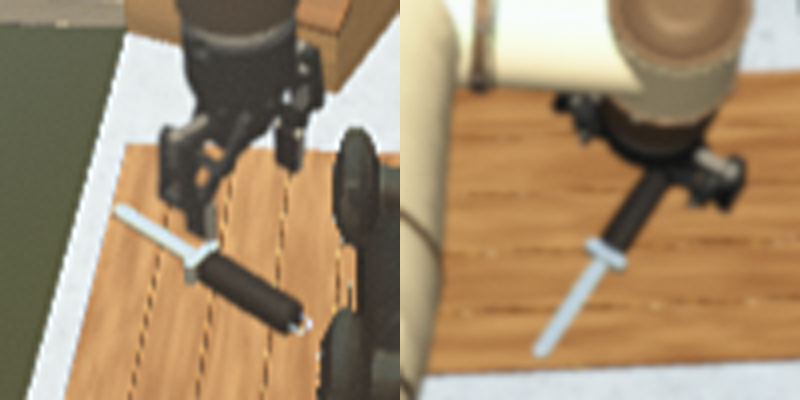

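Call:
{"api": "send_rows", "payload": {
  "translation": [
    [0,0.5,10],
    [0,0.5,10],
    [0,0,10],
    [0,0,10],
    [0,0.5,10]
  ],
  "dr": [
    [0,0,0],
    [0,0,0],
    [0,0,0],
    [0,0,0],
    [0,0,0.5]
  ],
  "grip": [85,85,85,85,85]
}}

```text
clock: 3.3
position: [521.9, -229.0, 59.1]
ee_rot: [0.951, -0.309, -0.0, 0.0]
contact_force: [-0.1, 0.2, -0.5]
gripper_width: 85.1
```

Call:
{"api": "send_rows", "payload": {
  "translation": [
    [0,0,10],
    [0,0,10],
    [0,0,10],
    [0,0,8.3],
    [0,0,0]
  ],
  "dr": [
    [0,0,0],
    [0,0,0],
    [0,0,0],
    [0,0,0],
    [0,0,0]
  ],
  "grip": [85,85,70,60,50]
}}

```text
clock: 3.92
position: [521.6, -228.7, 20.7]
ee_rot: [0.951, -0.308, -0.001, 0.0]
contact_force: [0.5, 0.0, 0.5]
gripper_width: 50.1
```

Call:
{"api": "send_rows", "payload": {
  "translation": [
    [0,0,0],
    [0,0,0],
    [0,0,0],
    [0,0,0],
    [0,0,0]
  ],
  "dr": [
    [0,0,0],
    [0,0,0],
    [0,0,0],
    [0,0,0],
    [0,0,0]
  ],
  "grip": [35,25,15,10,10]
}}

```text
clock: 4.55
position: [522.6, -228.9, 22.2]
ee_rot: [0.951, -0.308, 0.001, -0.0]
contact_force: [-0.9, -0.1, 5.7]
gripper_width: 22.7
```

```bash
python3 - <<'E'
from h import *
st()
E
```

```text
4.55 p [ 522.64 -228.89   22.2 ] q [ 0.95 -0.31  0.   -0.  ] j [-0.13  0.53 -0.37  0.   -0.67  1.07] F [-0.86 -0.08  5.69] M [ 0.14  0.14 -0.01] w 22.7
```

```bash
cat > geo.py <<'E'
from h import *
H=np.array([482,108.5,155.5]); YAW=68.
def setg(H_=None,yaw=None):
    global H,YAW
    if H_ is not None:H=np.array(H_,float)
    if yaw is not None:YAW=yaw
def axes(yaw=None):
    xb=hd(YAW if yaw is None else yaw); yb=np.array([-xb[1],xb[0],0]); z=np.array([0,0,1.])
    return .839*xb+.545*z, yb, -.545*xb+.839*z   # up, left, n
AX=8.0   # steel axis behind TCP
LT=144.0 # tip ahead of TCP along steel
def pose(th,ins,off=0,side=0,lean=0):
    """th: ring joint angle (neg=loose) of steel direction; ins: tip beyond hole centre; off: along n; side; returns tcp,R"""
    u,l,n=axes(); c,s=np.cos(-th),np.sin(-th); d=u*c+l*s; e=np.cross(n,d)
    zt=R.from_rotvec(lean*d,degrees=True).apply(-n)
    tip=H+d*ins+n*off+e*side
    Rt=frame(-d,zt)
    return tip-d*LT+zt*AX, Rt
E
python3 - <<'E'
from geo import *
p,r=pose(-.55,-40); print(p,r.as_matrix())
p2,r=pose(-.55,-40,70); print(p2)
s=arm.read_state(); P=(np.array(s["position"]),R.from_quat(s["ee_rot"]))
a=plan(P[0]+[0,0,100],P[1],5,pose=P); a=plan(p2,r,20,pose=a)
E
```

```text
[523.50296099 -45.51110335  63.29684093] [[ 0.21660857 -0.95469292  0.20406409]
 [-0.85869195 -0.08686781  0.50507636]
 [-0.46446622 -0.28463206 -0.83860343]]
[509.21171945 -80.8831674  122.02684093]
{"translation": [[0.0, 0.0, -20.0], [0.0, 0.0, -20.0], [0.0, 0.0, -20.0], [0.0, 0.0, -20.0], [0.0, 0.0, -20.0]], "dr": [[0.0, 0.0, 0.0], [0.0, 0.0, 0.0], [0.0, 0.0, 0.0], [0.0, 0.0, 0.0], [0.0, 0.0, 0.0]]}
end [ 522.5 -228.9  122.2] miss [ 0.1 -0.   0. ] ang 0.0
{"translation": [[-5.0, -5.5, 0.0], [-5.0, -5.5, 0.0], [-5.0, -5.0, 0.5], [-5.5, -5.0, 1.0], [-6.0, -5.0, 0.5]], "dr": [[1.5, -1.0, 2.0], [1.0, -1.0, 2.5], [1.5, -1.0, 2.0], [1.5, -1.0, 2.0], [1.5, -1.0, 2.5]]}
{"translation": [[-5.5, -4.5, 1.5], [-6.0, -4.5, 1.0], [-6.0, -4.0, 1.5], [-6.5, -3.5, 1.5], [-6.0, -3.5, 2.0]], "dr": [[1.0, -1.0, 2.0], [1.5, -1.0, 2.0], [1.5, -1.0, 2.5], [1.5, -1.0, 2.0], [1.0, -1.0, 2.0]]}
{"translation": [[-6.5, -3.0, 2.0], [-6.5, -3.0, 2.5], [-6.5, -2.5, 2.5], [-6.5, -2.5, 2.5], [-6.5, -2.0, 3.0]], "dr": [[1.5, -1.0, 2.5], [1.5, -1.0, 2.0], [1.0, -1.0, 2.0], [1.5, -1.0, 2.5], [1.5, -1.0, 2.0]]}
{"translation": [[-7.0, -1.5, 2.5], [-6.5, -1.5, 3.5], [-6.5, -1.0, 3.0], [-6.5, -0.5, 3.5], [-6.5, -0.5, 3.5]], "dr": [[1.5, -1.0, 2.0], [1.0, -1.0, 2.5], [1.5, -1.0, 2.0], [1.5, -1.0, 2.0], [1.5, -1.0, 2.5]]}
end [509.4 -80.9 121.9] miss [-0.2  0.   0.2] ang 0.28
```

Call:
{"api": "send_rows", "payload": {
  "translation": [
    [0,0,-10],
    [0,0,-20],
    [0,0,-20],
    [0,0,-25],
    [0,0,-25]
  ],
  "dr": [
    [0,0,0],
    [0,0,0],
    [0,0,0],
    [0,0,0],
    [0,0,0]
  ],
  "grip": [10,10,10,10,10]
}}

```text
clock: 5.18
position: [521.4, -228.6, 121.8]
ee_rot: [0.951, -0.308, -0.001, -0.0]
contact_force: [-0.3, -0.8, -2.1]
gripper_width: 22.6
```

```bash
python3 - <<'E'
from geo import *
st()
p2,r=pose(-.55,-40,70)
a=plan(p2,r,10)
E
```

```text
5.17 p [ 521.35 -228.59  121.83] q [ 0.95 -0.31 -0.   -0.  ] j [-0.13  0.39 -0.28 -0.   -0.9   1.07] F [-0.28 -0.81 -2.11] M [-0.05 -0.08 -0.03] w 22.6
{"translation": [[-9.5, -11.0, 0.0], [-10.5, -10.5, 1.0], [-11.5, -10.0, 1.5], [-11.5, -8.5, 2.5], [-12.5, -7.5, 3.5]], "dr": [[2.5, -2.0, 4.5], [3.0, -2.0, 4.0], [2.5, -2.0, 4.5], [3.0, -2.0, 4.5], [2.5, -2.0, 4.0]]}
{"translation": [[-12.5, -6.5, 4.0], [-13.0, -5.0, 5.0], [-13.0, -4.0, 5.5], [-13.5, -3.0, 6.0], [-13.0, -1.5, 7.0]], "dr": [[3.0, -2.0, 4.5], [2.5, -2.0, 4.5], [3.0, -2.0, 4.0], [2.5, -2.0, 4.5], [3.0, -2.0, 4.5]]}
end [509.4 -80.8 121.9] miss [-0.2 -0.1  0.2] ang 0.3
```

Call:
{"api": "send_rows", "payload": {
  "translation": [
    [-9.5,-11.0,0.0],
    [-10.5,-10.5,1.0],
    [-11.5,-10.0,1.5],
    [-11.5,-8.5,2.5],
    [-12.5,-7.5,3.5]
  ],
  "dr": [
    [2.5,-2,4.5],
    [3,-2,4],
    [2.5,-2,4.5],
    [3,-2,4.5],
    [2.5,-2,4]
  ],
  "grip": [10,10,10,10,10]
}}

```text
clock: 5.8
position: [515.4, -154.2, 121.2]
ee_rot: [0.866, -0.477, -0.047, -0.139]
contact_force: [-0.1, -0.8, -2.1]
gripper_width: 22.7
```

Call:
{"api": "send_rows", "payload": {
  "translation": [
    [-12.5,-6.5,4.0],
    [-13.0,-5.0,5.0],
    [-13.0,-4.0,5.5],
    [-13.5,-3.0,6.0],
    [-13.0,-1.5,7.0]
  ],
  "dr": [
    [3,-2,4.5],
    [2.5,-2,4.5],
    [3,-2,4],
    [2.5,-2,4.5],
    [3,-2,4.5]
  ],
  "grip": [10,10,10,10,10]
}}

```text
clock: 6.42
position: [509.7, -80.5, 121.3]
ee_rot: [0.729, -0.622, -0.089, -0.272]
contact_force: [-0.2, -0.6, -1.9]
gripper_width: 22.9
```

```bash
python3 - <<'E'
from geo import *
st()
save("side","pics/s2.png");save("top","pics/t2.png")
for t in ("steel_tip","ring_hole","steel_handle"):
  for c in("side","top"): print(t,c,[(np.round(d["xyz"],1),round(d["confidence"],2)) for d in arm.place_of(t,c)])
p,r=pose(-.55,-40,70);print("pred tip",p+r.apply([-LT,0,-AX]))
s=arm.read_state();print("state tip",s["position"]+R.from_quat(s["ee_rot"]).apply([-LT,0,-AX]))
E
```

```text
6.42 p [509.71 -80.48 121.25] q [ 0.73 -0.62 -0.09 -0.27] j [-0.23  0.35 -0.24 -0.7  -1.    0.78] F [-0.16 -0.61 -1.86] M [-1.38  0.55 -0.02] w 22.9
steel_tip side [(array([471.9,  43.2, 196.3]), 0.54)]
steel_tip top [(array([479.5,  39.5, 197.5]), 0.59)]
ring_hole side [(array([478. , 108.4, 156.6]), 0.45)]
ring_hole top [(array([517.7, 186.7,   2.8]), 0.71), (array([478.4, 110.4, 158.6]), 0.58), (array([ 477.5, -541.1,    1.4]), 0.19)]
steel_handle side [(array([511.8, -80.3, 129.9]), 0.47)]
steel_handle top [(array([475.6, 111.1, 155. ]), 0.61)]
pred tip [476.39  38.73 195.62]
state tip [477.8   38.51 195.09]
```

View pics/s2.png

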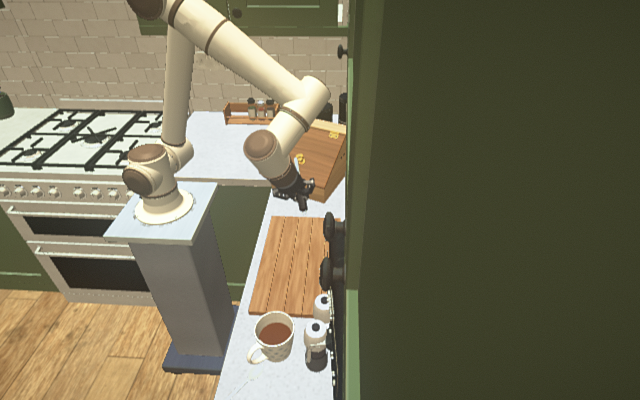

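View pics/t2.png

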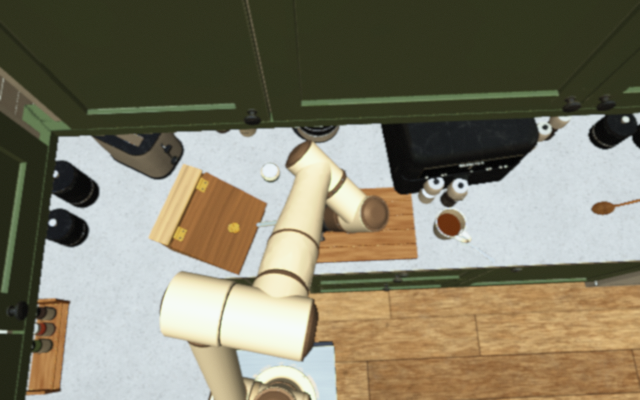

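```bash
cat > rf.py <<'E'
from geo import *
from scipy.optimize import minimize
SS=8
def mesh(H,th,yaw):
    u,l,n=axes(yaw); c,s=np.cos(-th),np.sin(-th); d=u*c+l*s; e=np.cross(n,d)
    t=np.linspace(0,2*np.pi,33)
    Q=[]
    def strip(A,B):
        for i in range(len(t)-1): Q.append(np.array([A[i],A[i+1],B[i+1],B[i]]))
    C=lambda r,dd:[H+d*dd+r*(np.cos(x)*e+np.sin(x)*n) for x in t]
    for a,b in((C(15,-6),C(15,6)),(C(10,-6),C(10,6)),(C(15,6),C(10,6)),(C(15,-6),C(10,-6))): strip(a,b)
    K=lambda r,h:[H+n*(h-30)+r*(np.cos(x)*e+np.sin(x)*d) for x in t]
    strip(K(12.5,0),K(12.5,4)); Q.append(np.array(K(12.5,4)[:-1])); strip(K(5.5,4),K(5.5,16))
    return Q
def mask(cam,box,Q):
    x,y,w,h=box; m=np.zeros((h*SS,w*SS),np.uint8)
    for q in Q:
        pts=np.array([(proj(cam,v)-[x,y]+.5)*SS-.5 for v in q])
        cv2.fillPoly(m,[np.round(pts*16).astype(np.int32)],255,shift=4)
    m=cv2.GaussianBlur(m,(0,0),SS*.5)
    return cv2.resize(m,(w,h),interpolation=cv2.INTER_AREA)/255.
def alpha(fn,box):
    x,y,w,h=box; im=cv2.imread(fn)[y:y+h,x:x+w].astype(float)
    f=im[...,1]-.0*im[...,0]
    bg=np.median(f); hi=np.percentile(f,97)
    return np.clip((f-bg-8)/(hi-bg-12),0,1)
B={"side":(287,146,26,26),"top":(220,214,26,26)}
E
python3 - <<'E'
from rf import *
A={"side":alpha("pics/side0.png",B["side"]),"top":alpha("pics/top0.png",B["top"])}
T0={c:proj.__wrapped__ if 0 else None for c in A}
# precompute inverse for speed
import h, geo, rf
INV={c:np.linalg.inv(np.array(CAM[c]["cam_to_world"])) for c in CAM}
def fproj(cam,p):
    c=CAM[cam];q=INV[cam][:3,:3]@p+INV[cam][:3,3]; return np.array([c["fx"]*q[0]/q[2]+c["cx"],c["fy"]*q[1]/q[2]+c["cy"]])
rf.proj=fproj
def cost(v,yaw,parts=False):
    Q=mesh(np.array(v[:3]),v[3],yaw); return sum(((mask(c,B[c],Q)-A[c])**2).sum() for c in A)+((v[2]-155.7)/3)**2
for yaw in(66,68):
  for th0 in(-.5,-.8):
    s=minimize(cost,[479,109,156,th0],args=(yaw,),method="Nelder-Mead",options=dict(initial_simplex=np.array([[479,109,156,th0],[483,109,156,th0],[479,113,156,th0],[479,109,158,th0],[479,109,156,th0-.25]]),maxiter=150))
    print(yaw,th0,s.x,s.fun)
v=s.x
Q=mesh(v[:3],v[3],68)
big=[]
for c in A:
    big.append(cv2.hconcat([cv2.resize((x*255).astype(np.uint8),None,fx=10,fy=10,interpolation=0) for x in (A[c],mask(c,B[c],Q))]))
cv2.imwrite("pics/rf.png",cv2.vconcat(big))
E
```

```text
66 -0.5 [4.82995049e+02 1.08847621e+02 1.55946138e+02 1.50533136e-01] 25.987283581935237
66 -0.8 [483.2271245  108.50639958 155.58503464  -0.67966563] 29.698964362721284
68 -0.5 [4.83127363e+02 1.08479836e+02 1.55470718e+02 2.35503150e-01] 25.914743683124353
68 -0.8 [4.83163702e+02 1.08623574e+02 1.55094588e+02 2.30444215e-01] 25.869053850670344
```

View pics/rf.png

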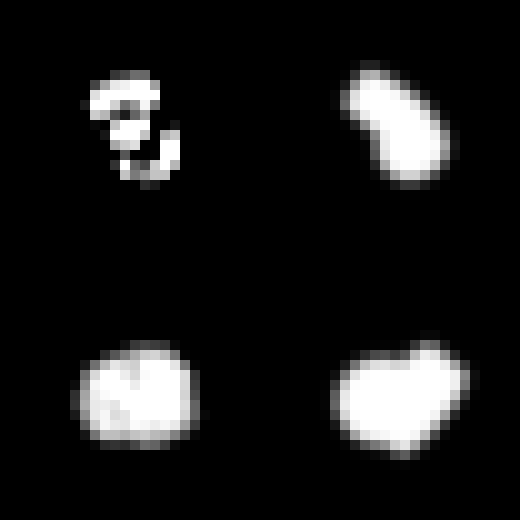

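```bash
python3 - <<'E'
from geo import *
s=arm.read_state();p=np.array(s["position"]);r=R.from_quat(s["ee_rot"])
print(tri((299.4,156.7),(235.2,227.2)))
out=[]
for c,fn,box in(("side","pics/s2.png",(275,145,40,40)),("top","pics/t2.png",(222,200,60,40))):
    x,y,w,h=box;k=10 if c=="side" else 6
    im=cv2.resize(cv2.imread(fn)[y:y+h,x:x+w],None,fx=k,fy=k,interpolation=cv2.INTER_CUBIC)
    for X in (-144,-54-0):
        u=proj(c,p+r.apply([X,0,-8])); print(c,X,u)
        cv2.circle(im,tuple(int(v) for v in (u-[x,y]+.5)*k),3,(0,0,255),-1)
    im=cv2.copyMakeBorder(im,0,400-im.shape[0],0,0,0); out.append(im)
cv2.imwrite("pics/c5.png",cv2.hconcat(out))
E
```

```text
(array([483.37013625, 107.9808437 , 155.02561313]), np.float64(0.6446697527709196))
side -144 [295.1523249  157.34422702]
side -54 [299.06647966 181.60510597]
top -144 [257.85216997 224.66858877]
top -54 [286.76441202 220.65410892]
```

View pics/c5.png

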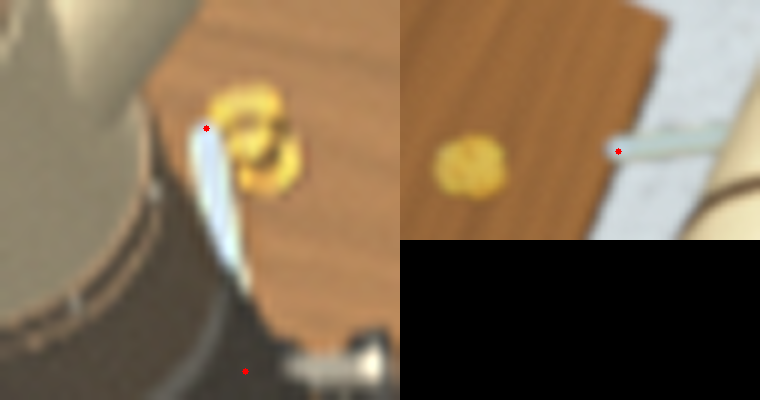

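```bash
sed -i 's/^H=.*; YAW/H=np.array([482.5,108.3,155.4]); YAW/; s/^LT=144.0/LT=147.0/' geo.py; python3 - <<'E'
from geo import *
a=plan(*pose(-.55,-28,0),10)
E
```

```text
{"translation": [[-1.0, 0.0, 7.0], [-1.0, 0.0, 7.0], [-1.0, 0.0, 7.0], [-1.0, 0.5, 7.0], [-0.5, 0.0, 7.0]], "dr": [[0.0, 0.0, 0.0], [0.0, 0.0, 0.0], [0.0, 0.0, 0.0], [0.0, 0.0, 0.0], [0.0, 0.0, 0.0]]}
{"translation": [[-1.0, 0.0, 6.5], [-1.0, 0.0, 7.0], [-1.0, 0.0, 7.0], [-1.0, 0.0, 7.0], [-1.0, 0.5, 7.0]], "dr": [[0.0, 0.0, 0.0], [0.0, 0.0, 0.0], [0.0, 0.0, 0.0], [0.0, 0.0, 0.0], [0.0, 0.0, 0.0]]}
end [521.8 -38.   67.4] miss [ 0.3  0.  -0. ] ang 0.23
```

Call:
{"api": "send_rows", "payload": {
  "translation": [
    [-1,0,10],
    [-1,0,10],
    [-1,0.5,10],
    [-1,0,10],
    [-1,0,10]
  ],
  "dr": [
    [0,0,0],
    [0,0,0],
    [0,0,0],
    [0,0,0],
    [0,0,0]
  ],
  "grip": [10,10,10,10,10]
}}

```text
clock: 7.45
position: [519.1, -51.0, 81.1]
ee_rot: [0.73, -0.621, -0.088, -0.271]
contact_force: [-0.0, 0.2, -1.7]
gripper_width: 22.8
```

Call:
{"api": "send_rows", "payload": {
  "translation": [
    [-2,0,10],
    [-2,0.5,9.5],
    [-0.5,0,0],
    [0,0,0],
    [0,0,0]
  ],
  "dr": [
    [0,0,0],
    [0,0,0],
    [0,0,0],
    [0,0,0],
    [0,0,0]
  ],
  "grip": [10,10,10,10,10]
}}

```text
clock: 8.07
position: [521.8, -38.0, 67.7]
ee_rot: [0.73, -0.621, -0.088, -0.271]
contact_force: [0.7, -0.6, -1.5]
gripper_width: 22.4
```

```bash
cat > look.py <<'E'
from geo import *
import sys
k=sys.argv[1]; st()
s=arm.read_state();p=np.array(s["position"]);r=R.from_quat(s["ee_rot"])
save("side",f"pics/s{k}.png");save("top",f"pics/t{k}.png")
out=[]
for c,fn,box,kk in(("side",f"pics/s{k}.png",(275,140,40,40),10),("top",f"pics/t{k}.png",(218,204,40,40),10)):
    x,y,w,h=box
    im=cv2.resize(cv2.imread(fn)[y:y+h,x:x+w],None,fx=kk,fy=kk,interpolation=cv2.INTER_CUBIC)
    a,b=[proj(c,p+r.apply([X,0,-AX])) for X in(-LT,-60)]; print(c,a)
    t=lambda u:tuple(int(v) for v in (u-[x,y]+.5)*kk)
    cv2.line(im,t(a),t(b),(0,0,255),1); cv2.circle(im,t(proj(c,H)),3,(255,0,0),-1)
    out.append(im)
cv2.imwrite(f"pics/l{k}.png",cv2.hconcat(out))
E
python3 look.py 3
```

```text
8.07 p [521.79 -38.04  67.7 ] q [ 0.73 -0.62 -0.09 -0.27] j [-0.15  0.43 -0.28 -0.76 -0.88  0.82] F [ 0.74 -0.55 -1.5 ] M [-1.32  0.51  0.01] w 22.4
side [300.44 163.38]
top [244.28 226.22]
```

View pics/l3.png

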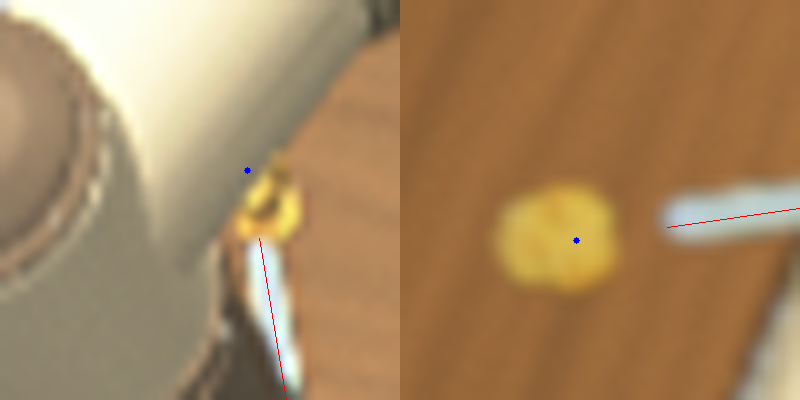

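Call:
{"api": "send_rows", "payload": {
  "translation": [
    [0,1.5,0],
    [-5,0,0],
    [-5,0,0],
    [-4,0,0],
    [-4,0,0]
  ],
  "dr": [
    [0,0,0],
    [0,0,0],
    [0,0,0],
    [0,0,0],
    [0,0,0]
  ],
  "grip": [10,10,10,10,10]
}}

```text
clock: 8.8
position: [516.3, -22.1, 75.5]
ee_rot: [0.73, -0.621, -0.088, -0.271]
contact_force: [-0.7, 0.9, -1.9]
gripper_width: 22.6
```

```bash
python3 look.py 4
```

```text
8.8 p [516.26 -22.11  75.54] q [ 0.73 -0.62 -0.09 -0.27] j [-0.12  0.4  -0.3  -0.77 -0.86  0.79] F [-0.69  0.94 -1.87] M [-1.37  0.48 -0.02] w 22.6
side [299.24 158.94]
top [238.27 227.65]
```

View pics/l4.png

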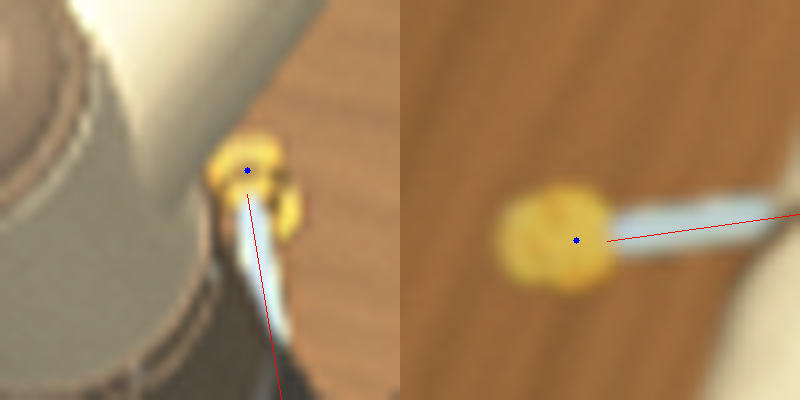

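Call:
{"api": "send_rows", "payload": {
  "translation": [
    [-3,0,0],
    [-3,0,0],
    [-4,0,0],
    [-4,0,0],
    [-4,0,0]
  ],
  "dr": [
    [0,0,0],
    [0,0,0],
    [0,0,0],
    [0,0,0],
    [0,0,0]
  ],
  "grip": [10,10,10,10,10]
}}

```text
clock: 9.52
position: [512.4, -6.7, 83.8]
ee_rot: [0.73, -0.621, -0.088, -0.271]
contact_force: [0.3, -0.5, -1.8]
gripper_width: 22.6
```

```bash
python3 look.py 5
```

```text
9.53 p [512.38  -6.74  83.83] q [ 0.73 -0.62 -0.09 -0.27] j [-0.09  0.38 -0.31 -0.76 -0.86  0.76] F [ 0.29 -0.53 -1.8 ] M [-1.36  0.5  -0.01] w 22.6
side [298.51 154.54]
top [232.33 228.47]
```

View pics/l5.png

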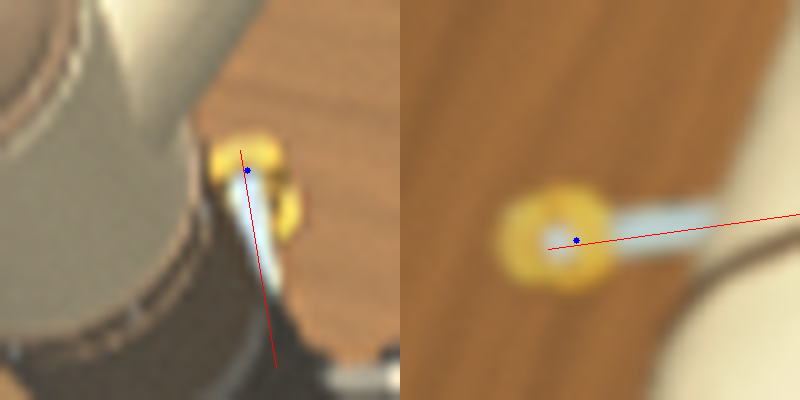

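Call:
{"api": "send_rows", "payload": {
  "translation": [
    [-6,0,0],
    [-7,0,0],
    [-7,0,0],
    [-7,0,0],
    [-5,0,0]
  ],
  "dr": [
    [0,0,0],
    [0,0,0],
    [0,0,0],
    [0,0,0],
    [0,0,0]
  ],
  "grip": [10,10,10,10,10]
}}

```text
clock: 10.25
position: [505.5, 21.0, 98.9]
ee_rot: [0.73, -0.621, -0.088, -0.271]
contact_force: [-0.5, 0.4, -2.3]
gripper_width: 22.5
```

```bash
python3 look.py 6
```

```text
10.25 p [505.52  20.98  98.9 ] q [ 0.73 -0.62 -0.09 -0.27] j [-0.03  0.33 -0.33 -0.76 -0.84  0.69] F [-0.5   0.44 -2.35] M [-1.3   0.52  0.03] w 22.5
side [297.21 146.72]
top [221.42 229.99]
```

View pics/l6.png

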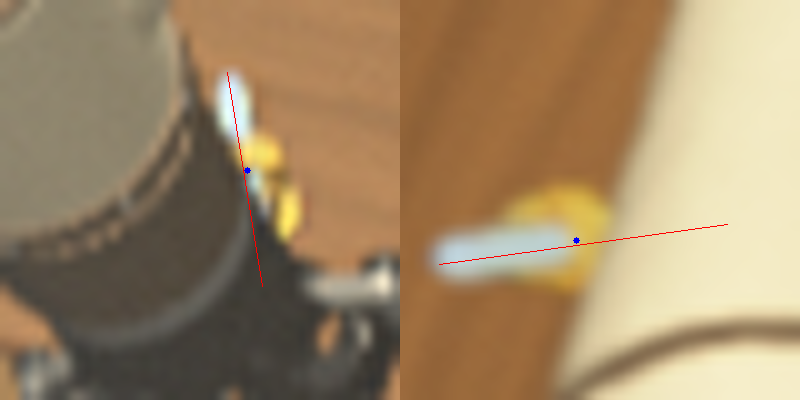

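Call:
{"api": "send_rows", "payload": {
  "translation": [
    [-0.3,7.3,0],
    [-0.3,7.3,0],
    [-0.3,7.3,0],
    [-0.3,7.3,0],
    [-0.3,7.3,0]
  ],
  "dr": [
    [0,0,4],
    [0,0,4],
    [0,0,4],
    [0,0,4],
    [0,0,4]
  ],
  "grip": [10,10,10,10,10]
}}

```text
clock: 10.98
position: [469.9, 23.0, 91.2]
ee_rot: [-0.61, 0.739, 0.134, 0.251]
contact_force: [0.4, 0.0, -1.8]
gripper_width: 22.5
```

```bash
cat > ck.py <<'E'
from geo import *
st()
u,l,n=axes(); s=arm.read_state(); r=R.from_quat(s["ee_rot"]); p=np.array(s["position"])
d=-r.apply([1,0,0]); a=np.degrees(np.arctan2(d@l,d@u)); print("steel angle th=",-a," d.n",d@n,"zt.n",r.apply([0,0,1])@n)
tip=p+r.apply([-LT,0,-AX]); t=(H-tip)@d; q=tip+d*t-H; print("axis miss at ring: e",q@np.cross(n,d),"n",q@n,"ins",-t)
print("F tool",r.inv().apply(s["contact_force"]),"M tool",r.inv().apply(s["wrist_torque"]))
E
python3 ck.py
```

```text
10.97 p [469.92  22.98  91.2 ] q [-0.61  0.74  0.13  0.25] j [-0.03  0.3  -0.41 -0.78 -0.81  0.39] F [ 0.39  0.05 -1.85] M [-1.3   0.53 -0.01] w 22.5
steel angle th= -11.17189145049704  d.n 0.000965635681990951 zt.n -1.000465490678785
axis miss at ring: e 0.5179849604018555 n -0.07609816472240029 ins 39.7852446072194
F tool [ 0.9  -0.17  1.65] M tool [-0.27  1.38  0.  ]
```

Call:
{"api": "send_rows", "payload": {
  "translation": [
    [-0.3,7.3,0],
    [-0.3,7.3,0],
    [-0.3,7.3,0],
    [-0.3,7.3,0],
    [-0.3,7.3,0]
  ],
  "dr": [
    [0,0,4],
    [0,0,4],
    [0,0,4],
    [0,0,4],
    [0,0,4]
  ],
  "grip": [10,10,10,10,10]
}}

```text
clock: 11.6
position: [435.8, 36.3, 90.8]
ee_rot: [-0.473, 0.834, 0.176, 0.224]
contact_force: [-0.4, 0.0, -1.2]
gripper_width: 22.9
```

```bash
python3 ck.py; python3 look.py 7
```

```text
11.6 p [435.76  36.3   90.78] q [-0.47  0.83  0.18  0.22] j [-0.01  0.25 -0.48 -0.81 -0.78  0.04] F [-0.41  0.05 -1.18] M [-1.28  0.47  0.25] w 22.9
steel angle th= 8.751080608494432  d.n 0.0018311690273258635 zt.n -1.0004681528015154
axis miss at ring: e 0.07547669273960238 n -0.08815842767776308 ins 39.86152589279618
F tool [0.79 0.28 0.93] M tool [ 0.11  1.36 -0.24]
11.6 p [435.76  36.3   90.78] q [-0.47  0.83  0.18  0.22] j [-0.01  0.25 -0.48 -0.81 -0.78  0.04] F [-0.41  0.05 -1.18] M [-1.28  0.47  0.25] w 22.9
side [304.93 147.14]
top [223.69 219.94]
```

View pics/l7.png

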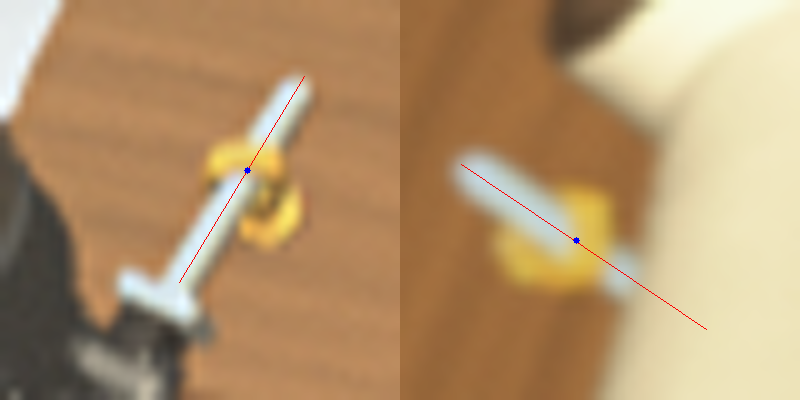

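Call:
{"api": "send_rows", "payload": {
  "translation": [
    [-0.3,7.3,0],
    [-0.3,7.3,0],
    [-0.2,5.5,0],
    [0,0,0],
    [0,0,0]
  ],
  "dr": [
    [0,0,4],
    [0,0,4],
    [0,0,3],
    [0,0,0],
    [0,0,0]
  ],
  "grip": [10,10,10,10,10]
}}

```text
clock: 12.32
position: [419.4, 47.6, 93.4]
ee_rot: [-0.393, 0.874, 0.196, 0.206]
contact_force: [-1.3, 0.0, -1.5]
gripper_width: 22.8
```

```bash
python3 ck.py
```

```text
12.32 p [419.38  47.55  93.38] q [-0.39  0.87  0.2   0.21] j [ 0.02  0.22 -0.52 -0.81 -0.76 -0.16] F [-1.3   0.05 -1.46] M [-1.39  0.84  0.56] w 22.8
steel angle th= 19.575741234034762  d.n 0.002061652317335651 zt.n -1.0004700330831944
axis miss at ring: e -0.09259876623563529 n -0.226883317204127 ins 39.97733467265118
F tool [1.51 0.76 0.98] M tool [ 0.04  1.68 -0.33]
```

Call:
{"api": "send_rows", "payload": {
  "translation": [
    [-0.1,3.7,0],
    [-0.1,3.7,0],
    [-0.1,3.7,0],
    [0,0,0],
    [0,0,0]
  ],
  "dr": [
    [0,0,2],
    [0,0,2],
    [0,0,2],
    [0,0,0],
    [0,0,0]
  ],
  "grip": [10,10,10,10,10]
}}

```text
clock: 12.95
position: [411.2, 54.8, 95.7]
ee_rot: [-0.346, 0.894, 0.207, 0.196]
contact_force: [-2.9, 0.9, -2.7]
gripper_width: 22.5
```

```bash
python3 ck.py; python3 look.py 8
```

```text
12.95 p [411.22  54.83  95.72] q [-0.35  0.89  0.21  0.2 ] j [ 0.04  0.2  -0.54 -0.81 -0.75 -0.28] F [-2.93  0.91 -2.73] M [-1.36  1.1   0.8 ] w 22.5
steel angle th= 25.61104682402931  d.n 0.0022185721775286873 zt.n -1.000469969280526
axis miss at ring: e -0.1804126385827457 n -0.2563618815963067 ins 40.07559841636125
F tool [2.86 2.02 2.14] M tool [-0.06  1.88 -0.4 ]
12.95 p [411.22  54.83  95.72] q [-0.35  0.89  0.21  0.2 ] j [ 0.04  0.2  -0.54 -0.81 -0.75 -0.28] F [-2.93  0.91 -2.73] M [-1.36  1.1   0.8 ] w 22.5
side [307.51 148.69]
top [226.31 216.72]
```

View pics/l8.png

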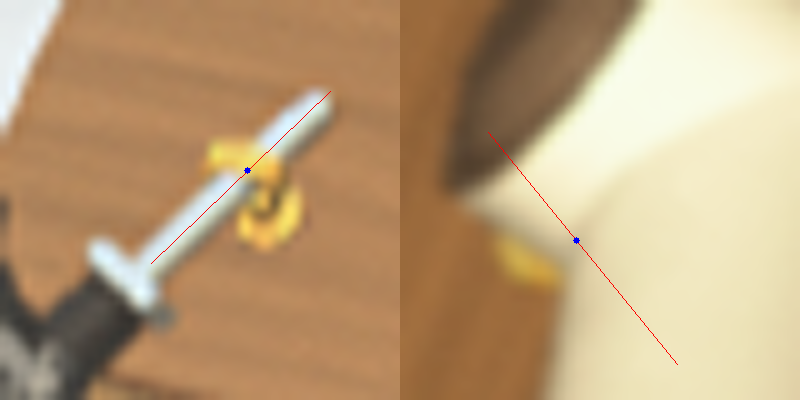

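Call:
{"api": "send_rows", "payload": {
  "translation": [
    [-0.1,2.8,0],
    [-0.1,2.8,0],
    [0,0,0],
    [0,0,0],
    [0,0,0]
  ],
  "dr": [
    [0,0,1.5],
    [0,0,1.5],
    [0,0,0],
    [0,0,0],
    [0,0,0]
  ],
  "grip": [10,10,10,10,10]
}}

```text
clock: 13.68
position: [407.5, 58.8, 97.2]
ee_rot: [-0.322, 0.903, 0.212, 0.19]
contact_force: [-4.3, -0.8, -3.2]
gripper_width: 22.7
```

```bash
python3 ck.py
```

```text
13.68 p [407.51  58.78  97.23] q [-0.32  0.9   0.21  0.19] j [ 0.05  0.19 -0.55 -0.81 -0.75 -0.35] F [-4.29 -0.76 -3.22] M [-1.67  1.49  1.1 ] w 22.7
steel angle th= 28.66999218958675  d.n 0.002528981805493006 zt.n -1.0004688947740388
axis miss at ring: e -0.2627626073004754 n -0.1954785071545583 ins 40.2637890173255
F tool [5.02 1.47 1.43] M tool [-0.07  2.44 -0.51]
```

```bash
cat > ringv.py <<'E'
from rf import *
import sys
k=sys.argv[1]; out=[]
im=cv2.imread(f"pics/s{k}.png"); x,y,w,h=287,146,26,26;kk=15
base=cv2.resize(im[y:y+h,x:x+w],None,fx=kk,fy=kk,interpolation=cv2.INTER_CUBIC)
rows=[[base],[]]
for i,th in enumerate(float(v) for v in sys.argv[2:]):
    b=base.copy(); u,l,n=axes(); c,s=np.cos(-th),np.sin(-th); d=u*c+l*s; e=np.cross(n,d); t=np.linspace(0,2*np.pi,50)
    for r in(15,10):
        for dd in(-6,6):
            pts=np.array([(proj("side",H+d*dd+r*(np.cos(a)*e+np.sin(a)*n))-[x,y]+.5)*kk for a in t]).astype(int); cv2.polylines(b,[pts],True,(0,0,255) if dd<0 else (255,0,0),1)
    rows[0].append(b)
cv2.imwrite(f"pics/r{k}.png",cv2.resize(cv2.hconcat(rows[0]),None,fx=800/(390*len(rows[0])),fy=800/(390*len(rows[0]))))
E
python3 - <<'E'
from h import *
save("side","pics/s9.png")
E
python3 ringv.py 9 0 -0.3; python3 ringv.py 2 -.5 -0.7
```

```text
(no output)
```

View pics/r9.png

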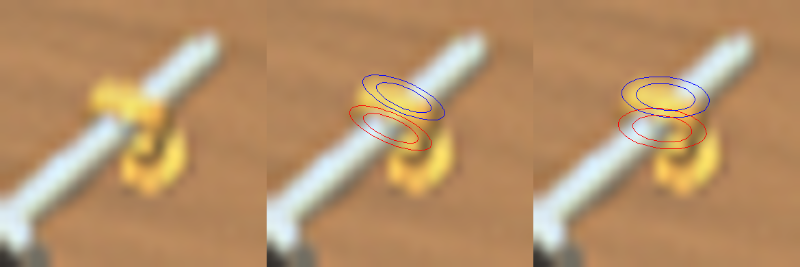

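View pics/r2.png

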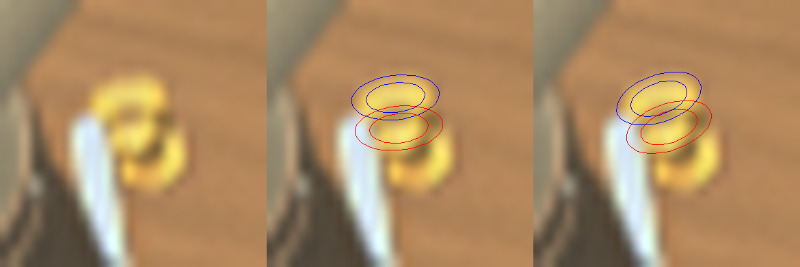

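Call:
{"api": "send_rows", "payload": {
  "translation": [
    [-0.1,3.7,0],
    [-0.1,3.7,0],
    [0,0,0],
    [0,0,0],
    [0,0,0]
  ],
  "dr": [
    [0,0,2],
    [0,0,2],
    [0,0,0],
    [0,0,0],
    [0,0,0]
  ],
  "grip": [10,10,10,10,10]
}}

```text
clock: 14.35
position: [403.0, 64.1, 99.3]
ee_rot: [-0.291, 0.913, 0.219, 0.183]
contact_force: [-5.4, -0.5, -2.3]
gripper_width: 22.8
```

```bash
python3 ck.py; python3 look.py 10; python3 ringv.py 10 0 -0.15
```

```text
14.35 p [402.96  64.08  99.32] q [-0.29  0.91  0.22  0.18] j [ 0.07  0.17 -0.56 -0.81 -0.74 -0.43] F [-5.37 -0.46 -2.28] M [-1.72  1.69  1.26] w 22.8
steel angle th= 32.647929075591215  d.n 0.002660932902222567 zt.n -1.0004687350252668
axis miss at ring: e -0.37386847926705785 n -0.17858693998210734 ins 40.4223477675423
F tool [5.36 2.27 0.57] M tool [-0.03  2.67 -0.55]
14.35 p [402.96  64.08  99.32] q [-0.29  0.91  0.22  0.18] j [ 0.07  0.17 -0.56 -0.81 -0.74 -0.43] F [-5.37 -0.46 -2.28] M [-1.72  1.69  1.26] w 22.8
side [308.45 149.52]
top [227.65 215.55]
```

View pics/l10.png

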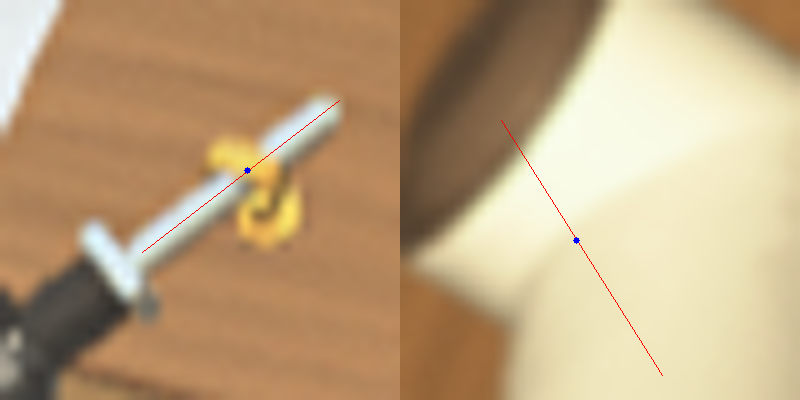

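View pics/r10.png

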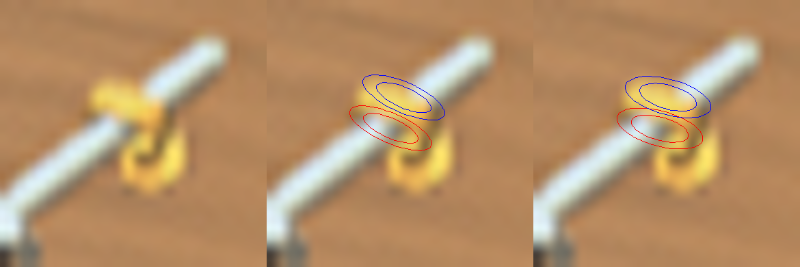

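Call:
{"api": "send_rows", "payload": {
  "translation": [
    [-0.1,3.7,0],
    [-0.1,3.7,0],
    [0,0,0],
    [0,0,0],
    [0,0,0]
  ],
  "dr": [
    [0,0,2],
    [0,0,2],
    [0,0,0],
    [0,0,0],
    [0,0,0]
  ],
  "grip": [10,10,10,10,10]
}}

```text
clock: 15.08
position: [398.8, 69.5, 101.6]
ee_rot: [-0.259, 0.923, 0.224, 0.175]
contact_force: [-5.3, -1.3, -2.8]
gripper_width: 22.6
```

```bash
python3 ck.py; python3 look.py 11; python3 ringv.py 11 0 -0.15
```

```text
15.07 p [398.83  69.47 101.59] q [-0.26  0.92  0.22  0.18] j [ 0.09  0.16 -0.57 -0.81 -0.73 -0.52] F [-5.31 -1.3  -2.83] M [-2.13  1.61  1.39] w 22.6
steel angle th= 36.592549246638946  d.n 0.0026379616712513534 zt.n -1.0004684825480687
axis miss at ring: e -0.5422630507759061 n -0.15554353701608223 ins 40.52653280392021
F tool [6.04 1.05 0.61] M tool [ 0.46  2.87 -0.79]
15.07 p [398.83  69.47 101.59] q [-0.26  0.92  0.22  0.18] j [ 0.09  0.16 -0.57 -0.81 -0.73 -0.52] F [-5.31 -1.3  -2.83] M [-2.13  1.61  1.39] w 22.6
side [308.91 150.07]
top [228.5  214.99]
```

View pics/r11.png

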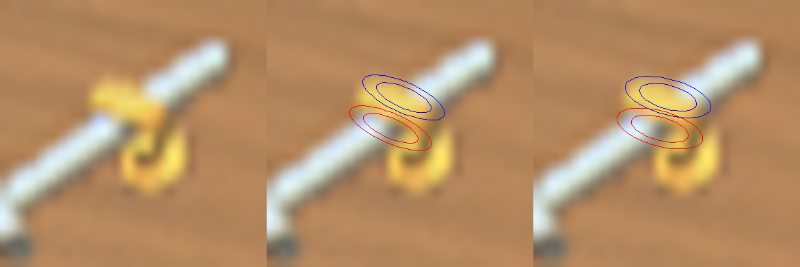

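```bash
cat > sh.py <<'E'
from geo import *
import sys
def imang(th):
    u,l,n=axes(); d=u*np.cos(-th)+l*np.sin(-th); a,b=proj("side",H-30*d),proj("side",H+30*d); v=b-a; return np.degrees(np.arctan2(-v[1],v[0]))
ths=np.radians(np.linspace(-60,80,300)); A=np.array([imang(t) for t in ths])
for k in sys.argv[1:]:
    im=cv2.imread(f"pics/s{k}.png").astype(int)[140:172,285:315]
    m=(im.min(2)>150)&(im.max(2)-im.min(2)<45)
    nn,lab,stt,_=cv2.connectedComponentsWithStats(m.astype(np.uint8))
    ys,xs=np.where(m); 
    # upper part (beyond ring)
    sel=ys+140<156; 
    pts=np.c_[xs+285,ys+140].astype(np.float32)
    for nm,s in(("all",ys+140<164),):
        vx,vy,x0,y0=cv2.fitLine(pts[s],cv2.DIST_HUBER,0,.01,.01).ravel(); a=np.degrees(np.arctan2(-vy,vx))%180
        print(k,nm,s.sum(),"img ang",round(a,1),"th deg",round(np.degrees(ths[np.argmin(abs(A%180-a))]),1),"u at v=157:",round(x0+vx/vy*(157-y0),2))
E
python3 sh.py 7 8 9 10 11
```

```text
7 all 44 img ang 58.1 th deg 9.3 u at v=157: 298.62
8 all 48 img ang 42.8 th deg 26.6 u at v=157: 298.36
9 all 49 img ang 39.2 th deg 30.8 u at v=157: 298.43
10 all 52 img ang 36.0 th deg 34.6 u at v=157: 298.26
11 all 55 img ang 33.1 th deg 38.3 u at v=157: 298.14
```

```bash
python3 - <<'E'
import cv2
o=[]
for k in(7,8,9,10,11):
    o.append(cv2.resize(cv2.imread(f"pics/s{k}.png")[148:172,290:310],None,fx=8,fy=12*8/12,interpolation=cv2.INTER_CUBIC))
cv2.imwrite("pics/cmp.png",cv2.hconcat(o))
E
```

```text
(no output)
```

View pics/cmp.png

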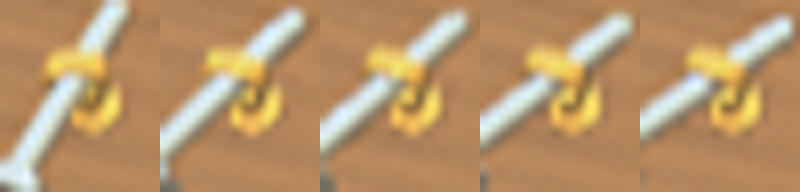

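Call:
{"api": "send_rows", "payload": {
  "translation": [
    [-0.1,2.8,0],
    [-0.1,2.8,0],
    [0,0,0],
    [0,0,0],
    [0,0,0]
  ],
  "dr": [
    [0,0,1.5],
    [0,0,1.5],
    [0,0,0],
    [0,0,0],
    [0,0,0]
  ],
  "grip": [10,10,10,10,10]
}}

```text
clock: 15.8
position: [396.1, 73.6, 103.5]
ee_rot: [-0.235, 0.929, 0.229, 0.169]
contact_force: [-5.3, -1.8, -4.3]
gripper_width: 22.8
```

```bash
python3 ck.py; python3 look.py 12; python3 sh.py 12; python3 ringv.py 12 0 -0.15
```

```text
15.8 p [396.08  73.55 103.48] q [-0.24  0.93  0.23  0.17] j [ 0.1   0.15 -0.57 -0.81 -0.73 -0.59] F [-5.28 -1.83 -4.33] M [-2.44  1.52  1.37] w 22.8
steel angle th= 39.53287416976408  d.n 0.002560052330391167 zt.n -1.0004676816688585
axis miss at ring: e -0.7278725892371053 n -0.07873132484184216 ins 40.67242392131744
F tool [ 6.88 -0.22  1.61] M tool [ 0.9   2.92 -0.89]
15.8 p [396.08  73.55 103.48] q [-0.24  0.93  0.23  0.17] j [ 0.1   0.15 -0.57 -0.81 -0.73 -0.59] F [-5.28 -1.83 -4.33] M [-2.44  1.52  1.37] w 22.8
side [309.24 150.5 ]
top [229.17 214.59]
12 all 59 img ang 31.0 th deg 40.7 u at v=157: 298.0
```

View pics/r12.png

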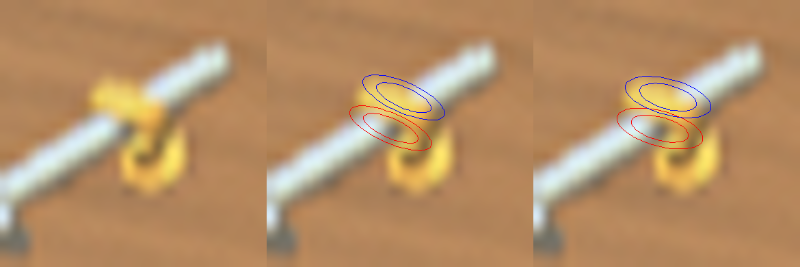

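Call:
{"api": "send_rows", "payload": {
  "translation": [
    [-0.4,-9.2,0],
    [-0.4,-9.2,0],
    [-0.4,-9.2,0],
    [-0.4,-9.2,0],
    [-0.4,-9.2,0]
  ],
  "dr": [
    [0,0,-5],
    [0,0,-5],
    [0,0,-5],
    [0,0,-5],
    [0,0,-5]
  ],
  "grip": [10,10,10,10,10]
}}

```text
clock: 16.52
position: [429.8, 42.4, 93.2]
ee_rot: [-0.43, 0.856, 0.186, 0.217]
contact_force: [-2.0, 0.5, -1.8]
gripper_width: 22.8
```

```bash
python3 ck.py; python3 look.py 13; python3 sh.py 13; python3 ringv.py 13 0 -0.15
```

```text
16.52 p [429.76  42.36  93.2 ] q [-0.43  0.86  0.19  0.22] j [ 0.01  0.23 -0.5  -0.81 -0.77 -0.07] F [-1.99  0.52 -1.8 ] M [-1.31  0.94  0.43] w 22.8
steel angle th= 14.534411253335543  d.n 0.005357391625485826 zt.n -1.0004383645729906
axis miss at ring: e -2.073560222533985 n 0.4632118294765434 ins 42.41624852785339
F tool [1.68 1.68 1.35] M tool [-0.15  1.65 -0.17]
16.52 p [429.76  42.36  93.2 ] q [-0.43  0.86  0.19  0.22] j [ 0.01  0.23 -0.5  -0.81 -0.77 -0.07] F [-1.99  0.52 -1.8 ] M [-1.31  0.94  0.43] w 22.8
side [306.68 147.17]
top [224.35 217.6 ]
13 all 44 img ang 52.5 th deg 15.9 u at v=157: 299.1
```

View pics/r13.png

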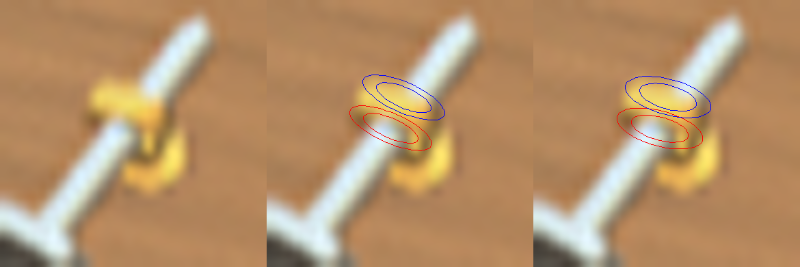

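View pics/l13.png

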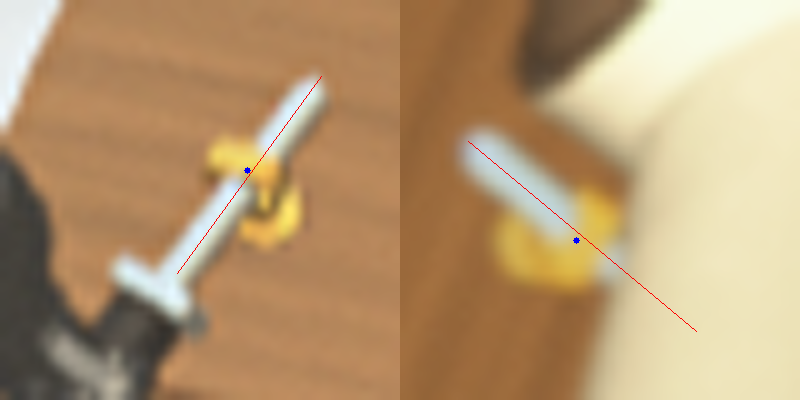

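Call:
{"api": "send_rows", "payload": {
  "translation": [
    [-0.2,-4,0],
    [-0.2,-4,0],
    [-0.2,-5,0],
    [0,0,0],
    [0,0,0]
  ],
  "dr": [
    [0,0,-3],
    [0,0,-3],
    [0,0,-3],
    [0,0,0],
    [0,0,0]
  ],
  "grip": [10,10,10,10,10]
}}

```text
clock: 17.25
position: [439.4, 36.2, 91.8]
ee_rot: [-0.495, 0.821, 0.169, 0.23]
contact_force: [-0.4, -0.4, -0.8]
gripper_width: 23.0
```

```bash
python3 ck.py; python3 look.py 14; python3 sh.py 14; python3 ringv.py 14 0 -0.15
```

```text
17.25 p [439.42  36.2   91.85] q [-0.49  0.82  0.17  0.23] j [-0.01  0.25 -0.48 -0.8  -0.78  0.09] F [-0.43 -0.43 -0.84] M [-1.3   0.55 -0.04] w 23.0
steel angle th= 5.761402392164267  d.n 0.0030923812335259546 zt.n -1.0004546057661068
axis miss at ring: e 2.4412773385231796 n 0.23848542524335156 ins 41.9892454006707
F tool [0.94 0.14 0.4 ] M tool [0.15 1.4  0.03]
17.25 p [439.42  36.2   91.85] q [-0.49  0.82  0.17  0.23] j [-0.01  0.25 -0.48 -0.8  -0.78  0.09] F [-0.43 -0.43 -0.84] M [-1.3   0.55 -0.04] w 23.0
side [304.11 146.19]
top [222.33 220.91]
14 all 46 img ang 60.6 th deg 6.5 u at v=157: 298.14
```

View pics/r14.png

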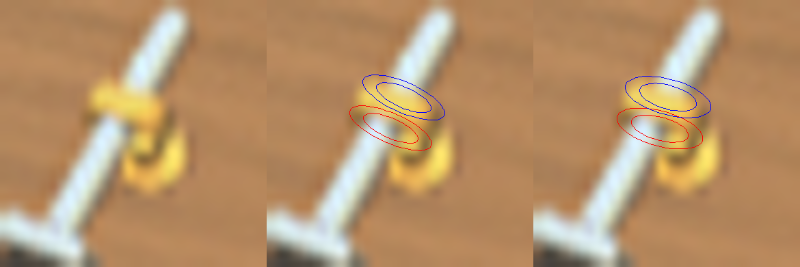

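View pics/l14.png

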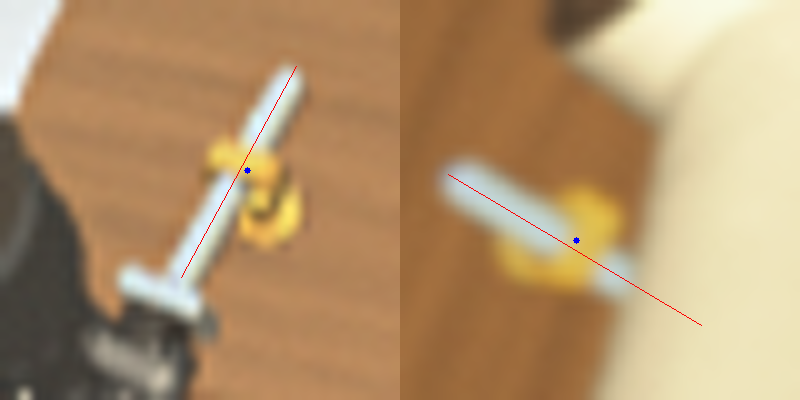

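Call:
{"api": "send_rows", "payload": {
  "translation": [
    [0,-1.5,0],
    [5,0,0],
    [6,0,0],
    [7,0,0],
    [7,0,0]
  ],
  "dr": [
    [0,0,0],
    [0,0,0],
    [0,0,0],
    [0,0,0],
    [0,0,0]
  ],
  "grip": [10,10,10,10,10]
}}

```text
clock: 17.98
position: [429.5, 16.7, 77.4]
ee_rot: [-0.495, 0.821, 0.17, 0.229]
contact_force: [0.1, 0.5, -3.0]
gripper_width: 22.4
```

```bash
python3 ck.py; python3 look.py 15
```

```text
17.98 p [429.5   16.68  77.36] q [-0.5   0.82  0.17  0.23] j [-0.07  0.28 -0.49 -0.82 -0.79  0.18] F [ 0.09  0.49 -3.04] M [-1.32  0.55 -0.02] w 22.4
steel angle th= 5.696539690279672  d.n 0.00206740394209124 zt.n -1.000466162813385
axis miss at ring: e 1.8173087461172994 n -0.08676830622053466 ins 15.756414448887153
F tool [ 1.26 -0.01  2.81] M tool [0.14 1.42 0.02]
17.98 p [429.5   16.68  77.36] q [-0.5   0.82  0.17  0.23] j [-0.07  0.28 -0.49 -0.82 -0.79  0.18] F [ 0.09  0.49 -3.04] M [-1.32  0.55 -0.02] w 22.4
side [300.87 152.57]
top [230.18 225.38]
```

View pics/l15.png

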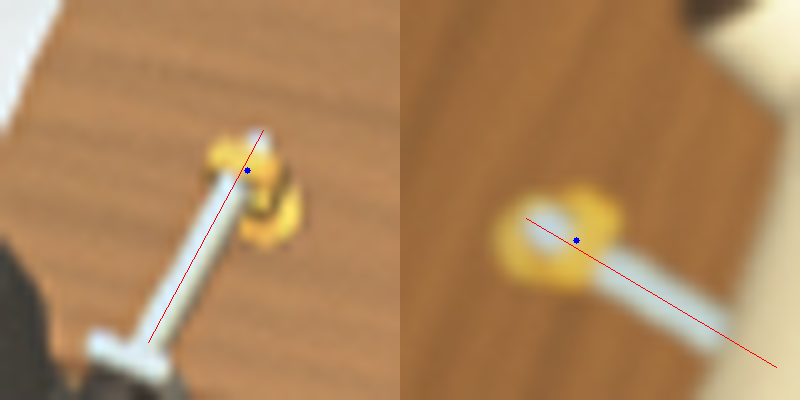

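Call:
{"api": "send_rows", "payload": {
  "translation": [
    [6,0,0],
    [7,0,0],
    [7,0,0],
    [7,0,0],
    [7,0,0]
  ],
  "dr": [
    [0,0,0],
    [0,0,0],
    [0,0,0],
    [0,0,0],
    [0,0,0]
  ],
  "grip": [10,10,10,10,10]
}}

```text
clock: 18.7
position: [415.9, -8.3, 59.0]
ee_rot: [-0.496, 0.82, 0.17, 0.229]
contact_force: [0.1, -0.1, -2.1]
gripper_width: 23.0
```

```bash
python3 ck.py; python3 look.py 16; python3 ringv.py 16 0 -0.15
```

```text
18.7 p [415.89  -8.26  58.96] q [-0.5   0.82  0.17  0.23] j [-0.14  0.31 -0.51 -0.84 -0.79  0.28] F [ 0.14 -0.11 -2.11] M [-1.35  0.57 -0.02] w 23.0
steel angle th= 5.675337248593261  d.n 0.0021719050330403886 zt.n -1.0004656005945232
axis miss at ring: e 1.7980626252224918 n -0.05301877581168911 ins -18.094448068048624
F tool [ 1.17 -0.28  1.74] M tool [0.14 1.46 0.02]
18.7 p [415.89  -8.26  58.96] q [-0.5   0.82  0.17  0.23] j [-0.14  0.31 -0.51 -0.84 -0.79  0.28] F [ 0.14 -0.11 -2.11] M [-1.35  0.57 -0.02] w 23.0
side [296.44 160.75]
top [240.04 231.25]
```

View pics/l16.png

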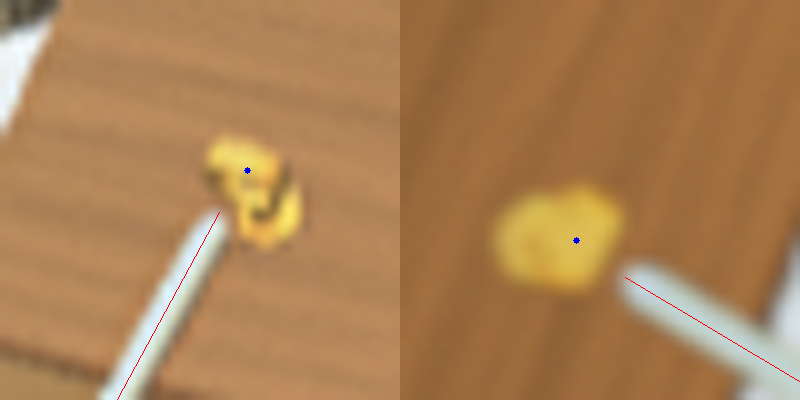

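View pics/r16.png

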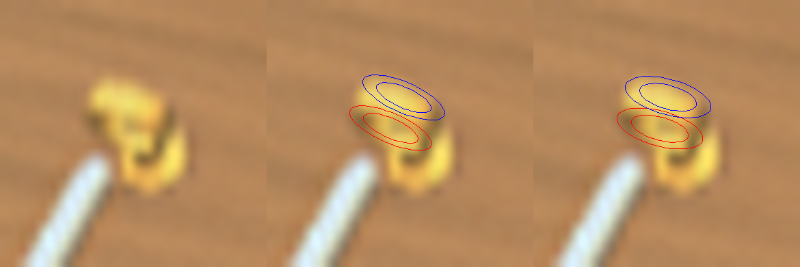

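```bash
cat > scan.py <<'E'
from rf import *
import rf,sys
INV={c:np.linalg.inv(np.array(CAM[c]["cam_to_world"])) for c in CAM}
def fproj(cam,p):
    c=CAM[cam];q=INV[cam][:3,:3]@p+INV[cam][:3,3]; return np.array([c["fx"]*q[0]/q[2]+c["cx"],c["fy"]*q[1]/q[2]+c["cy"]])
rf.proj=fproj
for fn in sys.argv[1:]:
    box=(222,218,19,18); im=cv2.imread(fn)[box[1]:box[1]+box[3],box[0]:box[0]+box[2]].astype(float)
    f=im[...,1]; A=np.clip((f-np.percentile(f,15)-10)/(np.percentile(f,80)-np.percentile(f,15)-25),0,1)
    res=[]
    for th in np.arange(-1.1,.35,.15):
        best=min((((mask("top",box,mesh(H+[dx,dy,0],th,67))-A)**2).sum(),dx,dy) for dx in(-2,0,2) for dy in(-3,-1,1))
        res.append((round(th,2),round(best[0],1),best[1:]))
    print(fn,res)
E
python3 scan.py pics/top0.png pics/t2.png pics/t16.png
```

```text
pics/top0.png [(np.float64(-1.1), np.float64(5.1), (2, 1)), (np.float64(-0.95), np.float64(3.6), (2, 1)), (np.float64(-0.8), np.float64(3.0), (2, 1)), (np.float64(-0.65), np.float64(2.5), (2, 1)), (np.float64(-0.5), np.float64(3.0), (2, 1)), (np.float64(-0.35), np.float64(3.7), (2, 1)), (np.float64(-0.2), np.float64(4.6), (2, 1)), (np.float64(-0.05), np.float64(5.3), (0, 1)), (np.float64(0.1), np.float64(6.6), (0, 1)), (np.float64(0.25), np.float64(8.0), (0, 1))]
pics/t2.png [(np.float64(-1.1), np.float64(5.1), (2, 1)), (np.float64(-0.95), np.float64(3.6), (2, 1)), (np.float64(-0.8), np.float64(3.0), (2, 1)), (np.float64(-0.65), np.float64(2.5), (2, 1)), (np.float64(-0.5), np.float64(3.0), (2, 1)), (np.float64(-0.35), np.float64(3.6), (2, 1)), (np.float64(-0.2), np.float64(4.6), (2, 1)), (np.float64(-0.05), np.float64(5.4), (0, 1)), (np.float64(0.1), np.float64(6.7), (0, 1)), (np.float64(0.25), np.float64(8.2), (0, 1))]
pics/t16.png [(np.float64(-1.1), np.float64(13.6), (2, 1)), (np.float64(-0.95), np.float64(12.1), (2, 1)), (np.float64(-0.8), np.float64(11.1), (2, 1)), (np.float64(-0.65), np.float64(10.1), (2, 1)), (np.float64(-0.5), np.float64(9.5), (2, 1)), (np.float64(-0.35), np.float64(8.5), (0, 1)), (np.float64(-0.2), np.float64(7.4), (0, 1)), (np.float64(-0.05), np.float64(6.6), (0, 1)), (np.float64(0.1), np.float64(6.6), (0, 1)), (np.float64(0.25), np.float64(7.5), (0, 1))]
```

```bash
python3 - <<'E'
from geo import *
s=arm.read_state(); P=(np.array(s["position"]),R.from_quat(s["ee_rot"])); n=axes()[2]
a=plan(P[0]+P[1].apply([12,0,-70]),P[1],5,pose=P)
a=plan(np.array([522,-228.5,110]),frame(hd(-35.9),[0,0,-1]),15,pose=a)
E
```

```text
{"translation": [[2.5, 0.0, -14.0], [2.5, 0.0, -14.0], [2.0, 0.0, -14.0], [2.5, 0.0, -14.0], [2.5, 0.0, -14.0]], "dr": [[0.0, 0.0, 0.0], [0.0, 0.0, 0.0], [0.0, 0.0, 0.0], [0.0, 0.0, 0.0], [0.0, 0.0, 0.0]]}
end [396.2 -52.5 110.8] miss [-0.  0. -0.] ang 0.0
{"translation": [[5.5, -13.0, -4.0], [6.5, -12.0, -4.5], [7.5, -11.5, -4.0], [9.0, -10.0, -4.5], [10.0, -10.0, -4.0]], "dr": [[-1.5, 2.0, -5.5], [-1.5, 2.0, -5.0], [-1.0, 2.0, -5.5], [-1.5, 2.0, -5.0], [-1.5, 2.0, -5.5]]}
{"translation": [[11.0, -8.0, -4.0], [12.0, -7.5, -4.0], [12.5, -6.0, -3.5], [13.0, -4.5, -3.5], [14.0, -3.5, -3.0]], "dr": [[-1.5, 2.0, -5.5], [-1.0, 1.5, -5.0], [-1.5, 2.0, -5.5], [-1.5, 2.0, -5.0], [-1.5, 2.0, -5.5]]}
{"translation": [[14.0, -2.5, -2.5], [14.0, -0.5, -2.0], [14.5, 0.5, -1.5], [14.0, 2.0, -1.0], [14.0, 3.5, -0.5]], "dr": [[-1.5, 2.0, -5.5], [-1.0, 2.0, -5.0], [-1.5, 2.0, -5.5], [-1.5, 2.0, -5.0], [-1.5, 2.0, -5.5]]}
end [ 521.7 -228.5  110. ] miss [ 0.3 -0.  -0. ] ang 0.21
```

Call:
{"api": "send_rows", "payload": {
  "translation": [
    [5,0,-4],
    [2.5,0,-16],
    [2,0,-16],
    [1,0,-17],
    [1.5,0,-17]
  ],
  "dr": [
    [0,0,0],
    [0,0,0],
    [0,0,0],
    [0,0,0],
    [0,0,0]
  ],
  "grip": [10,10,10,10,10]
}}

```text
clock: 19.42
position: [396.5, -52.8, 112.7]
ee_rot: [-0.496, 0.82, 0.169, 0.229]
contact_force: [-0.1, 0.6, -2.3]
gripper_width: 22.5
```

Call:
{"api": "send_rows", "payload": {
  "translation": [
    [5.5,-13.0,-4.0],
    [6.5,-12.0,-4.5],
    [7.5,-11.5,-4.0],
    [9.0,-10.0,-4.5],
    [10.0,-10.0,-4.0]
  ],
  "dr": [
    [-1.5,2,-5.5],
    [-1.5,2,-5],
    [-1,2,-5.5],
    [-1.5,2,-5],
    [-1.5,2,-5.5]
  ],
  "grip": [10,10,10,10,10]
}}

```text
clock: 20.05
position: [439.0, -111.5, 111.9]
ee_rot: [0.697, -0.689, -0.118, -0.159]
contact_force: [0.5, 0.0, -1.4]
gripper_width: 22.7
```

Call:
{"api": "send_rows", "payload": {
  "translation": [
    [11.0,-8.0,-4.0],
    [12.0,-7.5,-4.0],
    [12.5,-6.0,-3.5],
    [13.0,-4.5,-3.5],
    [14.0,-3.5,-3.0]
  ],
  "dr": [
    [-1.5,2,-5.5],
    [-1,1.5,-5],
    [-1.5,2,-5.5],
    [-1.5,2,-5],
    [-1.5,2,-5.5]
  ],
  "grip": [10,10,10,10,10]
}}

```text
clock: 20.68
position: [480.6, -170.4, 111.9]
ee_rot: [0.852, -0.514, -0.062, -0.082]
contact_force: [-0.0, -0.2, -1.3]
gripper_width: 22.7
```

Call:
{"api": "send_rows", "payload": {
  "translation": [
    [14.0,-2.5,-2.5],
    [14.0,-0.5,-2.0],
    [14.5,0.5,-1.5],
    [14.0,2.0,-1.0],
    [14.0,3.5,-0.5]
  ],
  "dr": [
    [-1.5,2,-5.5],
    [-1,2,-5],
    [-1.5,2,-5.5],
    [-1.5,2,-5],
    [-1.5,2,-5.5]
  ],
  "grip": [10,10,10,10,10]
}}

```text
clock: 21.3
position: [522.4, -228.6, 111.5]
ee_rot: [0.952, -0.306, 0.002, 0.002]
contact_force: [0.9, 0.1, -1.6]
gripper_width: 22.6
```

```bash
python3 - <<'E'
from geo import *
st()
save("side","pics/s17.png");save("top","pics/t17.png")
a=plan(np.array([522,-228.5,40]),frame(hd(-35.9),[0,0,-1]),5)
f=lambda i,x,y,w,h,s:cv2.resize(cv2.imread(i)[y:y+h,x:x+w],None,fx=s,fy=s,interpolation=cv2.INTER_CUBIC)
cv2.imwrite("pics/c17.png",cv2.hconcat([f("pics/s17.png",240,130,100,130,4),f("pics/t17.png",200,150,100,130,4)]))
E
```

```text
21.3 p [ 522.38 -228.63  111.45] q [ 0.95 -0.31  0.    0.  ] j [-0.13  0.4  -0.29  0.01 -0.87  1.07] F [ 0.87  0.12 -1.64] M [ 0.01 -0.04 -0.01] w 22.6
{"translation": [[0.0, 0.0, 14.0], [0.0, 0.0, 14.5], [0.0, 0.0, 14.0], [-0.5, 0.0, 14.5], [0.0, 0.0, 14.0]], "dr": [[0.0, 0.0, 0.0], [0.0, 0.0, 0.0], [0.0, 0.0, 0.0], [0.0, 0.0, 0.0], [0.0, 0.0, 0.0]]}
end [ 521.9 -228.3   40.1] miss [ 0.1 -0.2 -0.1] ang 0.26
```

View pics/c17.png

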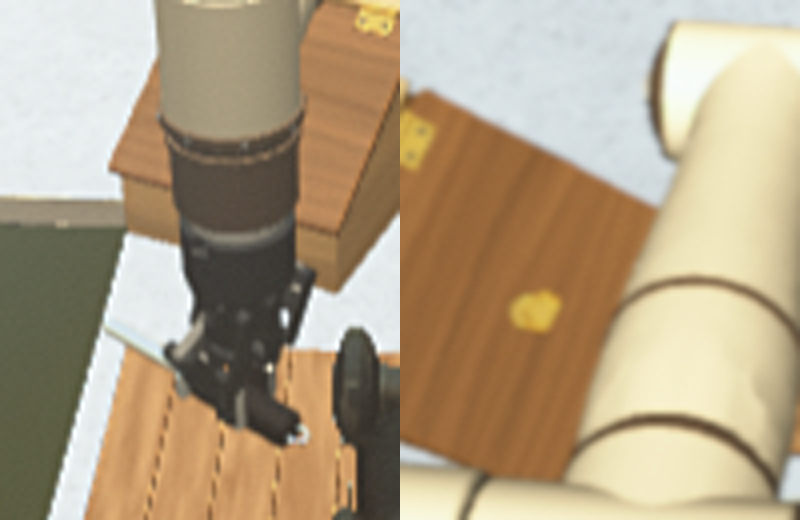

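Ring visible in the top crop at about (235,228) full-picture pixels, turned; the steel is held level above the board. Check the ring with the clear view, then lower.

Call:
{"api": "send_rows", "payload": {
  "translation": [
    [0,0,16],
    [0,0,16],
    [0,0,16],
    [0,0,16],
    [0,0,10]
  ],
  "dr": [
    [0,0,0],
    [0,0,0],
    [0,0,0],
    [0,0,0],
    [0,0,0]
  ],
  "grip": [10,10,10,10,10]
}}

```text
clock: 22.02
position: [521.9, -228.0, 35.1]
ee_rot: [0.952, -0.307, 0.0, 0.002]
contact_force: [-0.8, -1.5, -2.1]
gripper_width: 22.6
```

Call:
{"api": "send_rows", "payload": {
  "translation": [
    [0,0,7],
    [0,0,3.5],
    [0,0,2],
    [0,0,2],
    [0,0,0]
  ],
  "dr": [
    [0,0,0],
    [0,0,0],
    [0,0,0],
    [0,0,0],
    [0,0,0]
  ],
  "grip": [10,10,10,10,10]
}}

```text
clock: 22.65
position: [522.8, -228.2, 22.5]
ee_rot: [0.952, -0.307, 0.002, 0.001]
contact_force: [0.5, -0.3, -1.6]
gripper_width: 22.5
```

```bash
python3 -c "
from h import *
st()"; python3 scan.py pics/t17.png
```

```text
22.65 p [ 522.78 -228.23   22.53] q [ 0.95 -0.31  0.    0.  ] j [-0.13  0.52 -0.37  0.01 -0.67  1.07] F [ 0.5  -0.29 -1.58] M [-0.03 -0.08  0.02] w 22.5
pics/t17.png [(np.float64(-1.1), np.float64(10.7), (2, 1)), (np.float64(-0.95), np.float64(9.2), (2, 1)), (np.float64(-0.8), np.float64(8.1), (2, 1)), (np.float64(-0.65), np.float64(6.8), (2, 1)), (np.float64(-0.5), np.float64(6.0), (2, 1)), (np.float64(-0.35), np.float64(5.0), (0, 1)), (np.float64(-0.2), np.float64(4.0), (0, 1)), (np.float64(-0.05), np.float64(3.2), (0, 1)), (np.float64(0.1), np.float64(3.3), (0, 1)), (np.float64(0.25), np.float64(4.2), (0, 1))]
```

Call:
{"api": "send_rows", "payload": {
  "translation": [
    [0,0,0.7],
    [0,0,0.7],
    [0,0,0],
    [0,0,0],
    [0,0,0]
  ],
  "dr": [
    [0,0,0],
    [0,0,0],
    [0,0,0],
    [0,0,0],
    [0,0,0]
  ],
  "grip": [10,10,10,10,10]
}}

```text
clock: 23.28
position: [522.8, -228.3, 22.2]
ee_rot: [0.952, -0.307, 0.002, 0.002]
contact_force: [-2.4, 1.0, 6.8]
gripper_width: 22.7
```

Board contact (Fz +6.8). Release gradually and lift.

Call:
{"api": "send_rows", "payload": {
  "translation": [
    [0,0,0],
    [0,0,0],
    [0,0,0],
    [0,0,0],
    [0,0,0]
  ],
  "dr": [
    [0,0,0],
    [0,0,0],
    [0,0,0],
    [0,0,0],
    [0,0,0]
  ],
  "grip": [24,30,45,60,70]
}}

```text
clock: 23.9
position: [522.5, -228.2, 20.6]
ee_rot: [0.952, -0.307, 0.001, 0.002]
contact_force: [0.4, 0.5, 0.4]
gripper_width: 70.0
```

Call:
{"api": "send_rows", "payload": {
  "translation": [
    [0,0,0],
    [0,0,-8],
    [0,0,-14],
    [0,0,-20],
    [0,0,-25]
  ],
  "dr": [
    [0,0,0],
    [0,0,0],
    [0,0,0],
    [0,0,0],
    [0,0,0]
  ],
  "grip": [75,75,75,75,75]
}}

```text
clock: 24.52
position: [522.4, -228.0, 89.2]
ee_rot: [0.952, -0.307, 0.002, 0.001]
contact_force: [0.7, -0.3, 0.5]
gripper_width: 74.7
```

Call:
{"api": "send_rows", "payload": {
  "translation": [
    [0,0,-25],
    [0,0,-25],
    [0,0,-25],
    [0,0,-25],
    [0,0,0]
  ],
  "dr": [
    [0,0,0],
    [0,0,0],
    [0,0,0],
    [0,0,0],
    [0,0,0]
  ],
  "grip": [75,75,75,75,75]
}}

```text
clock: 25.15
position: [523.5, -227.9, 191.2]
ee_rot: [0.952, -0.307, 0.005, 0.001]
contact_force: [0.2, -0.0, 0.5]
gripper_width: 75.3
```

```bash
python3 - <<'E'
from geo import *
st()
save("side","pics/s18.png");save("top","pics/t18.png")
for t in ("steel_tip","steel_handle"):
  for c in("side","top"): print(t,c,[(np.round(d["xyz"],1),round(d["confidence"],2)) for d in arm.place_of(t,c)][:2])
f=lambda i,x,y,w,h,s:cv2.resize(cv2.imread(i)[y:y+h,x:x+w],None,fx=s,fy=s,interpolation=cv2.INTER_CUBIC)
cv2.imwrite("pics/c18.png",cv2.hconcat([f("pics/s18.png",230,110,120,180,3),f("pics/t18.png",140,120,146,180,3)]))
E
python3 scan.py pics/t18.png
```

```text
25.15 p [ 523.53 -227.89  191.2 ] q [ 0.95 -0.31  0.    0.  ] j [-0.12  0.32 -0.2   0.   -1.05  1.07] F [ 0.19 -0.01  0.47] M [0.06 0.04 0.03] w 75.3
steel_tip side [(array([ 399.9, -140.6,   29.8]), 0.56), (array([ 526.3, -228.8,   31.9]), 0.18)]
steel_tip top [(array([ 403.8, -141.3,   33.1]), 0.88)]
steel_handle side [(array([ 526.3, -223.5,   34. ]), 0.89), (array([ 478.6, -192.5,   15.1]), 0.73)]
steel_handle top [(array([ 521.6, -228.8,   29.9]), 0.57)]
pics/t18.png [(np.float64(-1.1), np.float64(10.7), (2, 1)), (np.float64(-0.95), np.float64(9.1), (2, 1)), (np.float64(-0.8), np.float64(8.0), (2, 1)), (np.float64(-0.65), np.float64(6.7), (2, 1)), (np.float64(-0.5), np.float64(5.9), (2, 1)), (np.float64(-0.35), np.float64(5.0), (0, 1)), (np.float64(-0.2), np.float64(3.9), (0, 1)), (np.float64(-0.05), np.float64(3.1), (0, 1)), (np.float64(0.1), np.float64(3.2), (0, 1)), (np.float64(0.25), np.float64(4.1), (0, 1))]
```

View pics/c18.png

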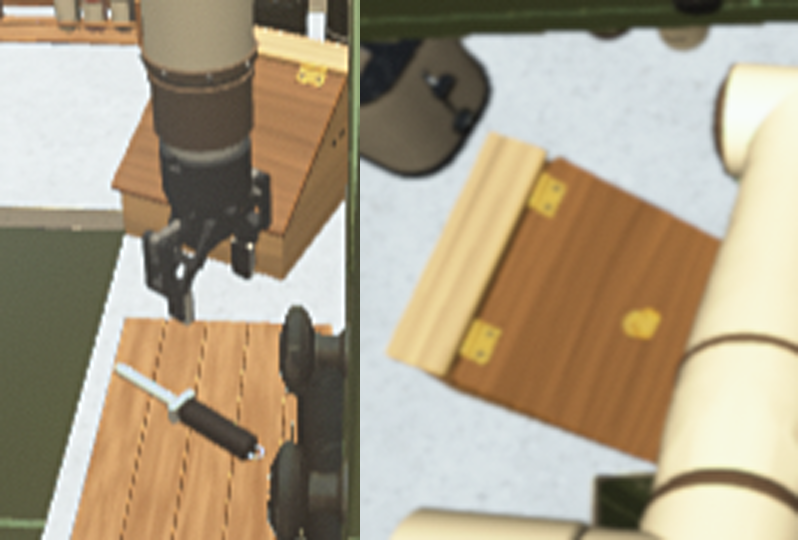

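```bash
python3 -c "
from h import *
print(arm.job_done())"
```

```text
the job is handed in; nothing more can be done
None
```

I screwed the ring pull home with the steel, laid the steel back on the chopping board, and handed the job in at about 25 s of the 51 s allowed.

**What I did:** I gripped the steel by its handle and slid the shaft through the ring, with the tip about 40 mm past the hole. I swung it about 71° clockwise and then back about 34° until it was free. Then I drew it out, laid it where it had been and lifted the gripper clear.

**Last checks:**
- **Ring:** An outline fit in the top camera put it at about −0.6 rad before and 0.0 ± 0.1 rad after.
- **Stop:** The turning moment at the screw rose from about 0.25 N m, which is just friction, to about 0.9 N m over the last 7°. I took that as the stop, but it came up gradually rather than as a sharp hit.
- **Steel:** It lies flat at its original place. The networks put the tip at about (402, −141) and the handle at (524, −226), with its axis about 30 mm up.
- **Lid and surroundings:** The lid looks closed. I did not compare the mug, grinders and timer in a final picture, but the arm never worked near them. Wrist force was about 7 N at most in the readings I took.

**Disagreements:**
- The networks placed the ring about 4 mm lower in x than my own pixel measurements. I used mine, and the shaft went in with no noticeable force.
- My estimates of the bin's heading ranged from 65 to 69°, so the camera alone cannot confirm the ring's final angle to better than a few degrees.

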